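# Unlock a microscope stage, rock it for bearing play and pack its optics

## Robot

A 6-joint arm with a two-finger parallel gripper is mounted at the origin on the work surface. World frame = base frame: x ahead of the robot, y to its left, z up, the work surface at z = 0. Lengths are in m, angles in degrees, forces in N, time in s.
With the tool pointing down it reaches from about 0.4 to 0.825 m from the base axis. Payload 7 kg.
Tool frame: the origin (TCP) lies between the finger pads; the fingertips stand 19 mm ahead of it and the grasp point (between the pads) is the TCP; x points along the fingers, y is the direction in which the jaws open and shut, and the axes are right-handed (so a half turn about x gives the same grasp; the last joint's range is limited). The gripper opens to 88 mm and grips with 3 to 60 N. Pads are 19 mm wide; open, the fingers measure 130 mm over their backs; the gripper's body (78 mm by 193 mm) begins 47 mm behind the grasp point.
Start: joints at [80.334, 20.546, 0.682, 0, -70.136, -16.507], TCP at [0.298, 0.606, 0.211] pointing down, gripper open.
Joint ranges: [-176.03, 176.03], [-82.01, 121.73], [-58.28, 71.71], [-173.87, 95.51], [-174.79, -0.11], [-173.66, 173.66]. Speed limits (degrees/s): [136.94, 136.94, 172.46, 180, 180, 180].

## Interface

Orientations are given as [roll, pitch, yaw] about the fixed x, y, z axes, in that order (R = Rz(yaw) Ry(pitch) Rx(roll)).
In Python, from plant import r gives the robot as it stands.
- The arm moves only by the tool send_rows, never from a script. Its argument "plan" is a list of rows, each a list of 2 entries, a list of its own where there are three numbers: the shift along the tool's x, y, z scaled (see below), then the turn, a rotation vector about the tool's x, y, z scaled (see below). A call has exactly 5 rows; each row is the pose to reach, as a shift and turn from the pose measured when the call began, along the tool's axes at that moment; what a row does not reach only later rows make up. The controller multiplies each number of a shift by 0.15 m and each number of a turn by pi/4 rad. A row lasts 1/10 s, in which the tool goes at most 50 mm and 8.59 degrees, less where a joint would pass 70% of its speed; a pose out of reach is approached as far as the arm can. A call with a number of a shift or a turn outside -1 to 1 is refused whole. A call with a gripper value outside its range is refused whole. "jaw" is the opening, from -1 (shut) to 1 (fully open), so that 0 is half open, set as the call begins (left out, the last holds). The fingers move at their own pace and stop on an object; "force" is the grip in N (left out, the last holds). Time passes only in rows, so rows that repeat a pose let the fingers close, or fill a call up. It gives the time, the measured TCP pose, the force and the opening at its end, in the units of the state.
- r.get_state(): the state, without advancing time (a new reading comes with each control period).
- r.capture(name): name is "side" or "top" or "wrist"; returns a dict with "color" (480x640x3 uint8, red, green, blue), "range_z" (480x640 float32, m along the optical axis (not along the pixel's ray), 0 where there is no reading), "mtx" (3x3 intrinsics, pixels), "pose" (4x4, takes a point from camera to world coordinates). Camera axes: x right, y down, z forward; pixel columns grow to the right and rows downward; lengths in m; the calibration is good to about 2 mm. A picture is of the moment at which its call begins.
- r.close_job(): hands the job in, once; it reports no verdict.
Trained networks look in a picture, given as the dict that the camera call returned (one of the last four; its "shot" number tells which), for a name from the list of things; names that differ only in an ending like _2 or _b are one class to them, and where a whole thing is asked for, a point or a joint stands for the part that bears it (a point fixed in the world has none). Each returns a list of dicts, best first, with "score" (0 to 1); they miss things now and then, are a little off and sometimes report something else, mostly with a low value. They report only what shows in the picture. A call takes as long as a camera call. They do not tell look-alikes from the thing itself.
- r.find_in(picture, target): "uv" ([column, row] in pixels, amid what is visible of it).
- r.trace(picture, target): "mask" (480x640 bool, what is visible of it) and "uv" ([column, row] in pixels, amid what is visible of it).
The state is a dict: "time_s": time; "joints": joint angles; "qd": joint speeds; "joint_torque": joint torques, N m; "tcp_pos": TCP position; "eef_rot": TCP orientation; "contact_force": force on the tool from outside, world axes, zero at the start; "moment": the same for the moment, N m; "gripper_width": finger opening in m.
Only numpy, scipy, OpenCV 4.12 (cv2) and the standard library are available. Lean on these libraries where they do the work, as an engineer would, in place of code of your own. Each camera call takes 0.05 s, during which the arm holds its last target. There are 200 camera calls.

## Task

This microscope stage has just come back from repair: lift its transport bar, level, straight up out of both U brackets and lay it flat on the cork mat. Then take the stage by its upright knob and rock it on its axle from stop to stop two full times (four stops, the first one counter-clockwise seen from above), pausing about half a second at each stop to feel for play, and leave it square to its base. Pack every loose optical part upright on the floor of the long wooden tray, side by side, and leave the glass dish among them where it stands.

Things in the scene. Friction and masses are not known exactly. Their poses are not given: they have to be found in the camera images.
- stand: white service stand, fixed. Base plate 170 (x) x 220 (y) x 14 thick; origin under the centre of the base, on the bench, z up. Its vertical axle passes through the origin. Two posts at y = +92 and y = -92 each end in a steel U bracket open at the top: slot 20 wide (in x), slot floor 94 above the bench, cheek tops 120 above the bench, each bracket 14 thick (in y), 34 over all in x. It may stand on the left or the right of the bench
- stage (a joint): turn of the black square stage (116 x 116, top face 80 above the bench) on the stand's vertical axle, rad; 0 = square to the base, positive = counter-clockwise seen from above, hard stops at +0.2 and -0.2. Stiff by friction: about 1 N at the knob moves it and it stays where left. Two steel clip posts (10 diameter, tops 108 above the bench) at stage x = +16, y = +40 and -40 stand just beside the bar, so the stage cannot reach its stops while the bar is in the brackets
- stage_knob (a point): centre of the top of the stage's upright steel knob, 116 above the bench; knob is a cylinder 18 diameter, 36 tall above its lug, on the -x side of the stage, 80 from the axle; it swings with the stage. With the bar away, nothing else stands within 60 of it
- bar: aluminium transport bar, 220 long (its y) x 16 wide (its x) x 20 tall, about 0.2 kg; origin in the middle of its underside. It starts lying in both U brackets, over the middle of the stage, underside 94 above the bench and 14 above the stage
- bar_end_a (a point): middle of the bar's lower edge at its +y end
- bar_end_b (a point): middle of the bar's lower edge at its -y end
- mat: cork mat fixed to the bench, 90 (x) x 250 (y) x 3 thick, origin under its centre; beyond the optical parts as the robot sees it. The bar lies along its y
- tray: long shallow wooden tray, fixed, open on top: outside 246 (x) x 68 (y) x 20 high, walls and floor 5 thick, so inside 236 x 58; origin under its centre. All the parts fit standing in one row along its x with about 30 to spare in all. On the side of the bench opposite the stand
- objective: microscope objective, black, standing: 34 diameter up to 40 high, then tapering to the top at 50. Origin at the centre of its underside, z up. May be absent
- eyepiece: eyepiece, cylinder 40 diameter x 38 tall, black with aluminium top (39 diameter from 28 up). Origin at the centre of its underside, z up. May be absent
- condenser: condenser lens in dark steel mount, cylinder 48 diameter x 40 tall. Origin at the centre of its underside, z up. May be absent
- prism: prism housing, grey block 40 x 40 x 38 tall, a round window on top. Origin at the centre of its underside, sides along its x and y. May be absent
- jar: amber lens jar with white cap, cylinder 44 diameter x 40 tall. Origin at the centre of its underside, z up. May be absent
- dish: glass dish among the parts, a bystander: disc 52 diameter x 13 tall, origin at the centre of its underside
Mind the look-alikes: they are no part of the job. What is shaped like the eyepiece but green or yellow is not meant.

How it is judged (in metres and radians):
On the way, in this order (a step that is already met when the one before it is completed fails the run):
1. the bar is level and clear above both U brackets (z of each of bar_end_a, bar_end_b in the frame of stand above 0.122 m and angle between bar's own y axis and vertical between 1.42 and 1.72 rad and x of bar in the frame of stand between -0.03 and 0.03 m), for 0.1 s.
2. the bar lies flat on the mat (x of bar_end_a in the frame of mat between -0.05 and 0.05 m and y of bar_end_a in the frame of mat between -0.13 and 0.13 m and height (world z) of each of bar_end_a, bar_end_b below 0.008 m and x of bar_end_b in the frame of mat between -0.05 and 0.05 m and y of bar_end_b in the frame of mat between -0.13 and 0.13 m and linear speed of bar below 0.03 m/s), for 0.2 s.
3. the stage is turned to its positive stop (within 0.04 rad) (value of joint stage above 0.16 rad), for 0.2 s.
4. then to its negative stop (value of joint stage below -0.16 rad), for 0.2 s.
5. then to its positive stop again (value of joint stage above 0.16 rad), for 0.2 s.
6. then to its negative stop again (value of joint stage below -0.16 rad), for 0.2 s.
7. the stage is back square to its base (within 0.06 rad) (value of joint stage between -0.06 and 0.06 rad), for 0.2 s.
At the end, for the whole second after the job is handed in: The bar lies flat and at rest within the mat (5 mm overhang allowed); the stage is within 0.06 rad of square and still; every optical part present stands upright (within 0.15 rad) on the tray's floor between its walls, at rest (all of step 2 and all of step 7 and velocity of joint stage between -0.05 and 0.05 rad/s and x of objective in the frame of tray between -0.118 and 0.118 m and y of objective in the frame of tray between -0.029 and 0.029 m and z of each of objective, eyepiece, condenser, prism, jar in the frame of tray below 0.009 m and angle between each of objective, eyepiece, condenser, prism, jar's own z axis and vertical below 0.15 rad and linear speed of each of objective, eyepiece, condenser, prism, jar below 0.03 m/s and x of eyepiece in the frame of tray between -0.118 and 0.118 m and y of eyepiece in the frame of tray between -0.029 and 0.029 m and x of condenser in the frame of tray between -0.118 and 0.118 m and y of condenser in the frame of tray between -0.029 and 0.029 m and x of prism in the frame of tray between -0.118 and 0.118 m and y of prism in the frame of tray between -0.029 and 0.029 m and x of jar in the frame of tray between -0.118 and 0.118 m and y of jar in the frame of tray between -0.029 and 0.029 m); the robot touches nothing.
It fails at once if the glass dish is tipped or swept more than 6 cm aside (angle between dish's own z axis and vertical above 0.5 rad or distance of dish from where it was at the start of the episode above 0.06 m).
It fails at once if the bar is tipped steeply (dropped) (angle between bar's own y axis and vertical below 0.9 rad or angle between bar's own y axis and vertical above 2.24 rad).
Of objective, eyepiece, condenser, prism, jar only 3 to 5 are there at a start; the rules pass over those that are not, and their reading is None.
At some moment in a run one of eyepiece, condenser, prism, jar may be knocked a few centimetres aside while the robot is not near it.
It also fails if it takes over 210 s, if anything falls off the work surface, if the arm or the gripper's body presses on something with over 40 N, if the wrist force passes 120 N, or if a joint passes its speed limit or range.

## Working session

There is one attempt and no reset: what is moved stays moved. The work goes in short steps, Python scripts to look and compute and a tool call to move; the robot and the scene stay as the last step left them, time stands still between calls to the robot, and variables do not carry over. Pictures are saved under pics/ and viewed, about 12 in all and at most 16, crops included, and the job is handed in when it is done.

Besides the shell and the picture viewer there is one more tool, called after ">>>" by a JSON object that holds its "fn" and its "kwargs". send_rows: Moves the arm, as the interface text tells. Its arguments: {"type":"object","properties":{"plan":{"type":"array"},"jaw":{"type":"number"},"force":{"type":"number"}},"required":["plan"]}

```bash
mkdir -p pics; ls
cat > h.py <<'E'
import numpy as np, cv2
from scipy.spatial.transform import Rotation as R
from plant import r
def save(p,n): cv2.imwrite('pics/'+n,p['color'][:,:,::-1])
def cloud(p):
    z=p['range_z'].astype(float); K=p['mtx']; v,u=np.mgrid[:480,:640]
    P=np.stack([(u-K[0,2])*z/K[0,0],(v-K[1,2])*z/K[1,1],z],-1)
    W=P@p['pose'][:3,:3].T+p['pose'][:3,3]; W[z<=0]=np.nan
    return W
E
python3 - <<'E'
from h import *
s=r.get_state(); print(s)
for n in ['top','side']:
    p=r.capture(n); save(p,n+'0.png'); W=cloud(p); print(n,p['pose'].round(3).tolist(),p['mtx'].round(1).tolist())
    for t in ['stand','stage_knob','bar','mat','tray','objective','eyepiece','condenser','prism','jar','dish']:
        for d in r.trace(p,t)[:3]:
            m=d['mask']; Q=W[m]; Q=Q[~np.isnan(Q[:,0])]
            if len(Q)==0: print(t,'empty');continue
            zt=np.percentile(Q[:,2],95); T=Q[Q[:,2]>zt-.006]
            print(t,round(d['score'],2),np.round(d['uv']),m.sum(),'ztop',zt.round(3),'topc',((T[:,:2].min(0)+T[:,:2].max(0))/2).round(3),'ext',np.ptp(T[:,:2],axis=0).round(3),p['color'][m].mean(0).round())
E
```

```text
pics
{'time_s': 0.0, 'joints': array([ 8.03332611e+01,  2.05886421e+01,  6.33386394e-01, -1.83527036e-02,
       -7.01365429e+01, -1.65076058e+01]), 'qd': array([ 0.03556116,  0.07676828, -0.01785643,  0.00716132, -0.11471438,
        0.06891302]), 'joint_torque': array([-5.39185075e-04, -5.82718170e+01,  2.93048036e+01,  6.99754804e+00,
        7.03870930e-03, -1.48589302e-04]), 'tcp_pos': array([0.29754674, 0.60530141, 0.21015686]), 'eef_rot': array([  95.86480808,   89.90659363, -110.31578629]), 'contact_force': array([ 0.1680051 , -0.18024763,  0.49736721]), 'moment': array([ 0.05717164, -0.04366876,  0.02211267]), 'gripper_width': 0.08756000868109846}
top [[-0.014, -0.99, 0.142, 0.342], [-1.0, 0.013, -0.002, -0.022], [0.0, -0.142, -0.99, 1.526], [0.0, 0.0, 0.0, 1.0]] [[568.3, 0.0, 316.5], [0.0, 568.3, 240.8], [0.0, 0.0, 1.0]]
stage_knob 0.57 [421. 258.] 1943 ztop 0.09 topc [ 0.494 -0.29 ] ext [0.149 0.113] [48. 48. 48.]
bar 0.81 [421. 254.] 672 ztop 0.118 topc [ 0.509 -0.287] ext [0.026 0.218] [184. 190. 186.]
mat 0.87 [298. 197.] 2966 ztop 0.008 topc [0.681 0.024] ext [0.101 0.
[... 2390 characters left out ...]
c [0.514 0.155] ext [0.037 0.037] [ 68. 110.  76.]
eyepiece 0.73 [324. 358.] 526 ztop 0.041 topc [0.402 0.155] ext [0.038 0.039] [160. 146.  75.]
condenser 0.34 [251. 247.] 3658 ztop 0.006 topc [0.683 0.023] ext [0.104 0.253] [149. 117.  81.]
condenser 0.15 [332. 316.] 465 ztop 0.041 topc [0.435 0.073] ext [0.038 0.037] [122. 126. 124.]
prism 0.8 [288. 294.] 635 ztop 0.041 topc [0.543 0.082] ext [0.042 0.043] [92. 95. 93.]
jar 0.85 [356. 292.] 528 ztop 0.043 topc [0.434 0.002] ext [0.043 0.043] [136. 132. 123.]
dish 0.64 [312. 265.] 437 ztop 0.016 topc [ 0.545 -0.003] ext [0.052 0.052] [126. 135. 131.]
dish 0.26 [357. 293.] 499 ztop 0.043 topc [0.433 0.002] ext [0.041 0.043] [137. 134. 124.]
```

View pics/top0.png

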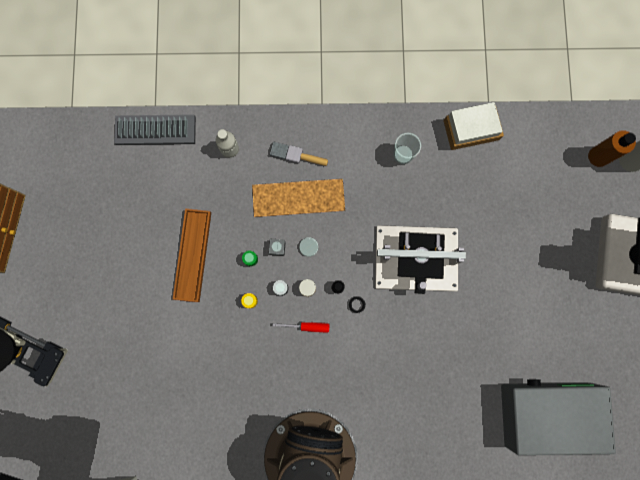

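View pics/side0.png

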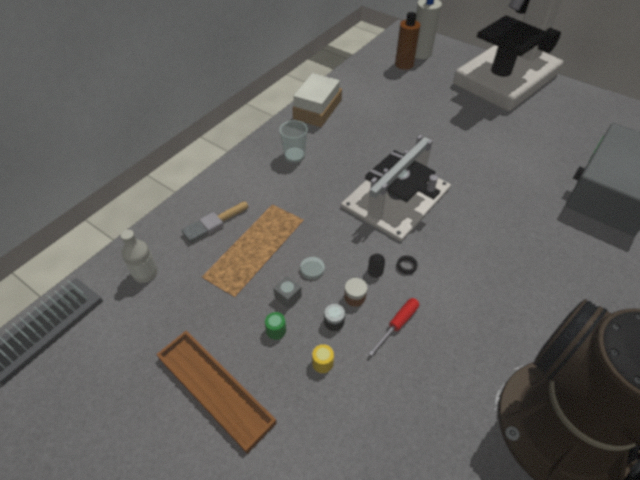

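```bash
cat >> h.py <<'E'
def rect(p,W,box,z):
    x0,x1,y0,y1=box
    k=(W[...,0]>x0)&(W[...,0]<x1)&(W[...,1]>y0)&(W[...,1]<y1)&(W[...,2]>z[0])&(W[...,2]<z[1])
    Q=W[k]; (c,s,a)=cv2.minAreaRect((Q[:,:2]*1000).astype(np.float32))
    X=Q[:,:2]-Q[:,:2].mean(0); w,V=np.linalg.eigh(X.T@X); v=V[:,1]
    return dict(c=np.round(c,1),s=np.round(s,1),a=round(a,1),mean=(Q[:,:2].mean(0)*1000).round(1),axis=round(np.degrees(np.arctan2(v[1],v[0]))%180,1),zmed=round(np.median(Q[:,2])*1000,1),n=len(Q))
def tool(jaw): # jaw yaw deg -> tool rotation, pointing down
    c,s=np.cos(np.radians(jaw)),np.sin(np.radians(jaw))
    return R.from_matrix(np.array([[0,c,s],[0,s,-c],[-1,0,0]]))
def jawyaw(Rm): return np.degrees(np.arctan2(Rm.as_matrix()[1,1],Rm.as_matrix()[0,1]))
def now():
    s=r.get_state(); return s['tcp_pos'],R.from_euler('xyz',s['eef_rot'],degrees=True),s
def plan(*wp):
    """wp: (x,y,z,jaw) each one call; prints scaled final row for each (from the nominal previous)"""
    p,q,s=now(); print('t',round(s['time_s'],1),'tcp',p.round(4),'jaw',jawyaw(q).round(1),'w',round(s['gripper_width'],4))
    for x,y,z,j in wp:
        jc=jawyaw(q); j=jc+(j-jc+90)%180-90   # half-turn equivalent
        g=np.array([x,y,z]); G=tool(j)
        d=q.inv().apply(g-p)/.15; t=(q.inv()*G).as_rotvec()/(np.pi/4)
        print((x,y,z,round(j,1)),'shift',d.round(3).tolist(),'turn',t.round(3).tolist(), 'rows>=',int(np.ceil(max(np.linalg.norm(g-p)/.05,np.linalg.norm(t)*45/8.59))),'' if max(abs(d).max(),abs(t).max())<=1 else 'TOO BIG')
        p,q=g,G
E
python3 - <<'E'
from h import *
for n in ['top','side']:
    p=r.capture(n); W=cloud(p); print(n)
    print('bar',rect(p,W,(.47,.55,-.41,-.16),(.112,.13)))
    m=r.trace(p,'mat')[0]['mask']
    W2=W.copy(); W2[~m]=np.nan; print('mat',rect(p,W2,(.5,.8,-.2,.2),(-.02,.02)))
    print('tray rim',rect(p,W,(.36,.69,.22,.4),(.015,.028)))
    print('stage',rect(p,W,(.38,.6,-.38,-.2),(.074,.089)))
    print('knob',rect(p,W,(.38,.44,-.33,-.23),(.105,.125)))
    print('prism',rect(p,W,(.51,.58,.05,.11),(.032,.05)))
    for nm,b in dict(obj=(.40,.47,-.1,-.045),jar=(.4,.47,-.03,.03),eye=(.4,.47,.045,.1)).items(): print(nm,rect(p,W,b,(.032,.06)))
    print('base', rect(p,W,(.36,.66,-.44,-.13),(.009,.02)))
E
```

```text
top
bar {'c': array([ 511.9, -287. ]), 's': array([218.2,  35. ]), 'a': 87.6, 'mean': array([ 510.6, -287.7]), 'axis': np.float64(87.4), 'zmed': np.float64(115.3), 'n': 444}
mat {'c': array([683.1,  23.5]), 's': array([ 93.4, 250.4]), 'a': 3.7, 'mean': array([682.2,  22.6]), 'axis': np.float64(93.4), 'zmed': np.float64(2.3), 'n': 2836}
tray rim {'c': array([527.6, 309.8]), 's': array([ 69.5, 246.8]), 'a': 83.2, 'mean': array([526.5, 309.1]), 'axis': np.float64(173.5), 'zmed': np.float64(19.7), 'n': 468}
stage {'c': array([ 490.4, -304.9]), 's': array([144.5, 156.9]), 'a': 86.3, 'mean': array([ 504.4, -291.9]), 'axis': np.float64(175.1), 'zmed': np.float64(79.8), 'n': 1732}
knob {'c': array([ 430.5, -286.8]), 's': array([16.8, 14.9]), 'a': 87.3, 'mean': array([ 431. , -285.8]), 'axis': np.float64(96.6), 'zmed': np.float64(115.0), 'n': 45}
prism {'c': array([542.9,  81.1]), 's': array([39.9, 40.2]), 'a': 86.5, 'mean': array([542.6,  81.2]), 'axis': np.float64(121.1), 'zmed': np.float64(38.0), 'n': 219}
obj {'c': array([435.4, -78.2]), 's': array([31.3, 32. ]), 'a': 43.8, 'mean': array(
[... 1554 characters left out ...]
), 'zmed': np.float64(38.7), 'n': 385}
obj {'c': array([434.6, -75.6]), 's': array([32.6, 27.9]), 'a': 18.9, 'mean': array([433.2, -73.5]), 'axis': np.float64(20.7), 'zmed': np.float64(46.4), 'n': 208}
jar {'c': array([433.6,   1.3]), 's': array([42.1, 43. ]), 'a': 32.5, 'mean': array([432.9,   3.4]), 'axis': np.float64(115.2), 'zmed': np.float64(40.3), 'n': 366}
eye {'c': array([435.5,  73.8]), 's': array([36.1, 38.3]), 'a': 35.8, 'mean': array([434.4,  74.4]), 'axis': np.float64(142.1), 'zmed': np.float64(38.9), 'n': 309}
base {'c': array([ 501. , -245.6]), 's': array([214.9, 280.1]), 'a': 11.6, 'mean': array([ 489. , -242.9]), 'axis': np.float64(42.2), 'zmed': np.float64(14.7), 'n': 2510}
```

Run:
```python
from h import *
plan((.36,.48,.22,-25),(.42,.36,.22,-2.7),(.47,.215,.22,-2.7),(.5,.07,.22,-2.7),(.51,-.075,.22,-2.7),(.511,-.22,.22,-2.7),(.511,-.287,.20,-2.7))
```

```text
t 1.4 tcp [0.2977 0.6058 0.2111] jaw -116.2 w 0.0873
(0.36, 0.48, 0.22, np.float64(-205.0)) shift [-0.059, 0.569, -0.742] turn [1.974, -0.0, 0.0] rows>= 11 TOO BIG
(0.42, 0.36, 0.22, np.float64(177.3)) shift [0.0, -0.701, -0.556] turn [-0.496, 0.0, 0.0] rows>= 3 
(0.47, 0.215, 0.22, np.float64(177.3)) shift [0.0, -0.378, -0.95] turn [0.0, 0.0, 0.0] rows>= 4 
(0.5, 0.07, 0.22, np.float64(177.3)) shift [0.0, -0.245, -0.956] turn [0.0, 0.0, 0.0] rows>= 3 
(0.51, -0.075, 0.22, np.float64(177.3)) shift [0.0, -0.112, -0.962] turn [0.0, 0.0, 0.0] rows>= 3 
(0.511, -0.22, 0.22, np.float64(177.3)) shift [0.0, -0.052, -0.965] turn [0.0, 0.0, 0.0] rows>= 3 
(0.511, -0.287, 0.2, np.float64(177.3)) shift [0.133, -0.021, -0.446] turn [0.0, 0.0, 0.0] rows>= 2
```

Run:
```python
from h import *
plan((.36,.48,.22,-150),(.42,.36,.22,-182.7),(.47,.215,.22,-2.7),(.5,.07,.22,-2.7),(.51,-.075,.22,-2.7),(.511,-.22,.22,-2.7),(.511,-.287,.20,-2.7))
```

```text
t 1.4 tcp [0.2977 0.6058 0.2111] jaw -116.2 w 0.0873
(0.36, 0.48, 0.22, np.float64(-150.0)) shift [-0.059, 0.569, -0.742] turn [0.752, -0.0, 0.0] rows>= 4 
(0.42, 0.36, 0.22, np.float64(-182.7)) shift [0.0, 0.054, -0.893] turn [0.727, -0.0, -0.0] rows>= 4 
(0.47, 0.215, 0.22, np.float64(177.3)) shift [0.0, -0.378, -0.95] turn [0.0, 0.0, 0.0] rows>= 4 
(0.5, 0.07, 0.22, np.float64(177.3)) shift [0.0, -0.245, -0.956] turn [0.0, 0.0, 0.0] rows>= 3 
(0.51, -0.075, 0.22, np.float64(177.3)) shift [0.0, -0.112, -0.962] turn [0.0, 0.0, 0.0] rows>= 3 
(0.511, -0.22, 0.22, np.float64(177.3)) shift [0.0, -0.052, -0.965] turn [0.0, 0.0, 0.0] rows>= 3 
(0.511, -0.287, 0.2, np.float64(177.3)) shift [0.133, -0.021, -0.446] turn [0.0, 0.0, 0.0] rows>= 2
```

>>> {"fn": "send_rows", "kwargs": {"plan": [[[-0.06,0.57,-0.74],[0.75,0,0]],[[-0.06,0.57,-0.74],[0.75,0,0]],[[-0.06,0.57,-0.74],[0.75,0,0]],[[-0.06,0.57,-0.74],[0.75,0,0]],[[-0.06,0.57,-0.74],[0.75,0,0]]], "jaw": 1, "force": 20}}

```text
time_s: 1.9
tcp_pos: [0.3603, 0.4793, 0.2208]
eef_rot: [-49.0, 89.9, 70.9]
contact_force: [-0.7, -0.3, 0.4]
gripper_width: 0.0877
```

>>> {"fn": "send_rows", "kwargs": {"plan": [[[0,0.05,-0.89],[0.73,0,0]],[[0,0.05,-0.89],[0.73,0,0]],[[0,0.05,-0.89],[0.73,0,0]],[[0,0.05,-0.89],[0.73,0,0]],[[0,0.05,-0.89],[0.73,0,0]]]}}

```text
time_s: 2.4
tcp_pos: [0.4206, 0.3597, 0.2208]
eef_rot: [-17.6, 89.9, 69.5]
contact_force: [-0.3, 0.4, -0.7]
gripper_width: 0.0877
```

>>> {"fn": "send_rows", "kwargs": {"plan": [[[0,-0.38,-0.95],[0,0,0]],[[0,-0.38,-0.95],[0,0,0]],[[0,-0.38,-0.95],[0,0,0]],[[0,-0.38,-0.95],[0,0,0]],[[0,-0.38,-0.95],[0,0,0]]]}}

```text
time_s: 2.9
tcp_pos: [0.4707, 0.2144, 0.2206]
eef_rot: [-20.5, 89.9, 66.8]
contact_force: [0.6, 1.4, -0.6]
gripper_width: 0.0877
```

>>> {"fn": "send_rows", "kwargs": {"plan": [[[0,-0.25,-0.95],[0,0,0]],[[0,-0.25,-0.95],[0,0,0]],[[0,-0.25,-0.95],[0,0,0]],[[0,-0.25,-0.95],[0,0,0]],[[0,-0.25,-0.95],[0,0,0]]]}}

```text
time_s: 3.4
tcp_pos: [0.5019, 0.071, 0.2202]
eef_rot: [-17.6, 89.9, 69.9]
contact_force: [-0.6, 0.5, 0.2]
gripper_width: 0.0877
```

>>> {"fn": "send_rows", "kwargs": {"plan": [[[0,-0.11,-0.96],[0,0,0]],[[0,-0.11,-0.96],[0,0,0]],[[0,-0.11,-0.96],[0,0,0]],[[0,-0.11,-0.96],[0,0,0]],[[0,-0.11,-0.96],[0,0,0]]]}}

```text
time_s: 3.9
tcp_pos: [0.5124, -0.0727, 0.2197]
eef_rot: [-8.0, 89.9, 79.5]
contact_force: [0.4, -0.8, -0.5]
gripper_width: 0.0877
```

>>> {"fn": "send_rows", "kwargs": {"plan": [[[0,-0.05,-0.96],[0,0,0]],[[0,-0.05,-0.96],[0,0,0]],[[0,-0.05,-0.96],[0,0,0]],[[0,-0.05,-0.96],[0,0,0]],[[0,-0.05,-0.96],[0,0,0]]]}}

```text
time_s: 4.4
tcp_pos: [0.5145, -0.2157, 0.219]
eef_rot: [7.1, 89.9, 94.7]
contact_force: [-0.3, -0.5, -0.6]
gripper_width: 0.0878
```

Run:
```python
from h import *
plan((.511,-.287,.23,-2.7))
p=r.capture('wrist'); save(p,'w1.png'); W=cloud(p)
print('bar',rect(p,W,(.47,.55,-.41,-.16),(.112,.13)))
print('bar mid',rect(p,W,(.47,.55,-.36,-.21),(.108,.13)))
```

```text
t 4.4 tcp [ 0.5145 -0.2157  0.219 ] jaw 177.6 w 0.0878
(0.511, -0.287, 0.23, np.float64(177.3)) shift [-0.074, 0.003, -0.476] turn [0.007, 0.003, -0.0] rows>= 2 
bar {'c': array([ 512.1, -280.4]), 's': array([207.5,  33.6]), 'a': 87.3, 'mean': array([ 510.9, -291.9]), 'axis': np.float64(87.4), 'zmed': np.float64(114.2), 'n': 6115}
bar mid {'c': array([ 518.3, -285.6]), 's': array([150.2,  30.5]), 'a': 87.2, 'mean': array([ 511.4, -291.8]), 'axis': np.float64(87.5), 'zmed': np.float64(114.1), 'n': 4166}
```

>>> {"fn": "send_rows", "kwargs": {"plan": [[[-0.07,-0.01,-0.47],[0,0,0]],[[-0.07,-0.01,-0.47],[0,0,0]],[[-0.07,-0.01,-0.47],[0,0,0]],[[-0.07,-0.01,-0.47],[0,0,0]],[[-0.07,-0.01,-0.47],[0,0,0]]]}}

```text
time_s: 4.95
tcp_pos: [0.5135, -0.2839, 0.2295]
eef_rot: [-0.2, 89.9, 87.6]
contact_force: [0.3, 0.1, 0.0]
gripper_width: 0.0878
```

Run:
```python
from h import *
p=r.capture('wrist'); save(p,'w2.png'); W=cloud(p); print(p['pose'].round(3).tolist())
print('bar',rect(p,W,(.47,.55,-.41,-.16),(.112,.13)))
print('bar mid',rect(p,W,(.47,.55,-.36,-.21),(.108,.13)))
plan((.511,-.287,.13,-2.7),(.511,-.287,.115,-2.7))
```

```text
[[-0.999, 0.034, 0.011, 0.51], [0.036, 0.95, 0.309, -0.367], [0.0, 0.31, -0.951, 0.403], [0.0, 0.0, 0.0, 1.0]]
bar {'c': array([ 512.1, -287.4]), 's': array([217.4,  33.9]), 'a': 87.2, 'mean': array([ 510.4, -301.5]), 'axis': np.float64(87.5), 'zmed': np.float64(114.2), 'n': 5068}
bar mid {'c': array([ 518.1, -285.4]), 's': array([150.4,  30.2]), 'a': 87.3, 'mean': array([ 511.2, -291.2]), 'axis': np.float64(87.5), 'zmed': np.float64(114.1), 'n': 3120}
t 5.0 tcp [ 0.5134 -0.2841  0.2296] jaw 177.8 w 0.0878
(0.511, -0.287, 0.13, np.float64(177.3)) shift [0.664, 0.015, -0.022] turn [0.011, 0.003, 0.0] rows>= 2 
(0.511, -0.287, 0.115, np.float64(177.3)) shift [0.1, 0.0, 0.0] turn [0.0, 0.0, 0.0] rows>= 1
```

View pics/w2.png

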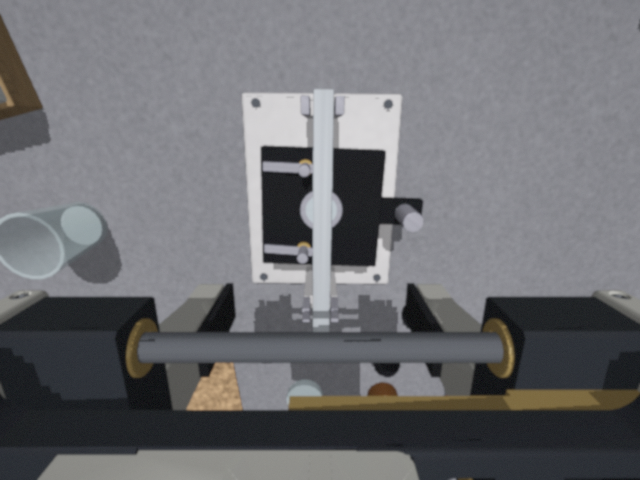

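>>> {"fn": "send_rows", "kwargs": {"plan": [[[0.2,0.015,-0.02],[0.01,0,0]],[[0.4,0.015,-0.02],[0.01,0,0]],[[0.55,0.015,-0.02],[0.01,0,0]],[[0.66,0.015,-0.02],[0.01,0,0]],[[0.66,0.015,-0.02],[0.01,0,0]]], "jaw": 0.2}}

```text
time_s: 5.5
tcp_pos: [0.5097, -0.2853, 0.1283]
eef_rot: [48.8, 89.7, 136.2]
contact_force: [-0.7, 0.6, -1.1]
gripper_width: 0.0551
```

>>> {"fn": "send_rows", "kwargs": {"plan": [[[0.04,0,0],[0,0,0]],[[0.07,0,0],[0,0,0]],[[0.1,0,0],[0,0,0]],[[0.1,0,0],[0,0,0]],[[0.1,0,0],[0,0,0]]]}}

```text
time_s: 6.0
tcp_pos: [0.5098, -0.2853, 0.1136]
eef_rot: [47.5, 89.7, 135.0]
contact_force: [-0.6, -0.7, -0.5]
gripper_width: 0.0528
```

Run:
```python
from h import *
plan((.511,-.287,.115,-2.5)); print(now()[2]['contact_force'])
```

```text
t 6.0 tcp [ 0.5098 -0.2853  0.1136] jaw 177.4 w 0.0528
(0.511, -0.287, 0.115, np.float64(177.5)) shift [-0.01, -0.008, -0.011] turn [-0.002, 0.004, -0.005] rows>= 1 
[-0.57152039 -0.72362684 -0.48051833]
```

>>> {"fn": "send_rows", "kwargs": {"plan": [[[-0.02,-0.008,-0.01],[0,0,0]],[[-0.02,-0.008,-0.01],[0,0,0]],[[-0.02,-0.008,-0.01],[0,0,0]],[[-0.02,-0.008,-0.01],[0,0,0]],[[-0.02,-0.008,-0.01],[0,0,0]]]}}

```text
time_s: 6.5
tcp_pos: [0.5109, -0.2869, 0.1165]
eef_rot: [47.8, 89.7, 135.2]
contact_force: [-0.1, -0.4, 0.4]
gripper_width: 0.0524
```

>>> {"fn": "send_rows", "kwargs": {"plan": [[[0,0,0],[0,0,0]],[[0,0,0],[0,0,0]],[[0,0,0],[0,0,0]],[[0,0,0],[0,0,0]],[[0,0,0],[0,0,0]]], "jaw": -1, "force": 40}}

```text
time_s: 7.0
tcp_pos: [0.5109, -0.2869, 0.1165]
eef_rot: [47.4, 89.7, 134.8]
contact_force: [-0.4, 0.0, -0.2]
gripper_width: 0.0186
```

>>> {"fn": "send_rows", "kwargs": {"plan": [[[0,0,0],[0,0,0]],[[0,0,0],[0,0,0]],[[-0.01,0,0],[0,0,0]],[[-0.02,0,0],[0,0,0]],[[-0.03,0,0],[0,0,0]]]}}

```text
time_s: 7.5
tcp_pos: [0.5109, -0.2869, 0.1212]
eef_rot: [47.4, 89.7, 134.8]
contact_force: [0.1, 0.5, 0.1]
gripper_width: 0.0006
```

>>> {"fn": "send_rows", "kwargs": {"plan": [[[-0.05,0,0],[0,0,0]],[[-0.1,0,0],[0,0,0]],[[-0.15,0,0],[0,0,0]],[[-0.2,0,0],[0,0,0]],[[-0.25,0,0],[0,0,0]]]}}

```text
time_s: 8.0
tcp_pos: [0.5112, -0.2871, 0.1596]
eef_rot: [43.8, 89.7, 131.2]
contact_force: [0.6, -0.1, 0.0]
gripper_width: 0.0007
```

>>> {"fn": "send_rows", "kwargs": {"plan": [[[-0.05,0,0],[0,0,0]],[[-0.1,0,0],[0,0,0]],[[-0.1,0,0],[0,0,0]],[[-0.1,0,0],[0,0,0]],[[-0.1,0,0],[0,0,0]]]}}

```text
time_s: 8.5
tcp_pos: [0.5109, -0.287, 0.1742]
eef_rot: [47.3, 89.7, 134.7]
contact_force: [0.2, 0.1, -0.0]
gripper_width: 0.0005
```

Run:
```python
from h import *
print(now()[2]['contact_force'],now()[2]['moment'])
p=r.capture('side'); save(p,'s1.png'); W=cloud(p)
m=r.trace(p,'bar')[0]['mask']; Q=W[m]; Q=Q[~np.isnan(Q[:,0])]; Q=Q[(Q[:,2]>.1)&(Q[:,2]<.19)]
for a in np.arange(-.41,-.16,.025):
    k=abs(Q[:,1]-a)<.01
    if k.sum()>3: print(round(a,3),np.percentile(Q[k,2],[5,50,90]).round(4),Q[k,0].mean().round(3))
m=r.trace(p,'mat')[0]['mask']
# mat yaw 93.5 => jaw 3.5 ; bar to mat
plan((.511,-.287,.20,-2.5),(.53,-.145,.2,3.5),(.62,-.03,.2,3.5),(.683,.022,.14,3.5),(.683,.022,.045,3.5),(.683,.022,.025,3.5))
```

```text
[ 0.20775248  0.13245236 -0.01005918] [ 0.03579898 -0.06009339  0.01065133]
-0.385 [0.1053 0.1149 0.1173] 0.506
-0.36 [0.1022 0.1144 0.1164] 0.506
-0.335 [0.1053 0.1142 0.1165] 0.507
-0.31 [0.1018 0.1137 0.1165] 0.507
-0.285 [0.1026 0.1147 0.1164] 0.508
-0.26 [0.1034 0.1137 0.116 ] 0.509
-0.235 [0.1036 0.1139 0.1161] 0.51
-0.21 [0.1132 0.1153 0.1169] 0.514
-0.185 [0.1023 0.1126 0.116 ] 0.514
t 8.7 tcp [ 0.5111 -0.287   0.1742] jaw 177.4 w 0.0002
(0.511, -0.287, 0.2, np.float64(177.5)) shift [-0.172, 0.001, 0.001] turn [-0.002, 0.004, -0.005] rows>= 1 
(0.53, -0.145, 0.2, np.float64(183.5)) shift [0.0, -0.085, 0.951] turn [-0.133, -0.0, -0.0] rows>= 3 
(0.62, -0.03, 0.2, np.float64(-176.5)) shift [0.0, -0.646, 0.729] turn [0.0, 0.0, 0.0] rows>= 3 
(0.683, 0.022, 0.14, np.float64(-176.5)) shift [0.4, -0.44, 0.32] turn [0.0, 0.0, 0.0] rows>= 3 
(0.683, 0.022, 0.045, np.float64(-176.5)) shift [0.633, 0.0, 0.0] turn [0.0, 0.0, 0.0] rows>= 2 
(0.683, 0.022, 0.025, np.float64(-176.5)) shift [0.133, 0.0, 0.0] turn [0.0, 0.0, 0.0] rows>= 1
```

Run:
```python
import cv2
a=cv2.imread('pics/s1.png')[80:280,300:520]; cv2.imwrite('pics/s1c.png',cv2.resize(a,None,fx=3.4,fy=3,interpolation=2))
```

```text
(no output)
```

View pics/s1c.png

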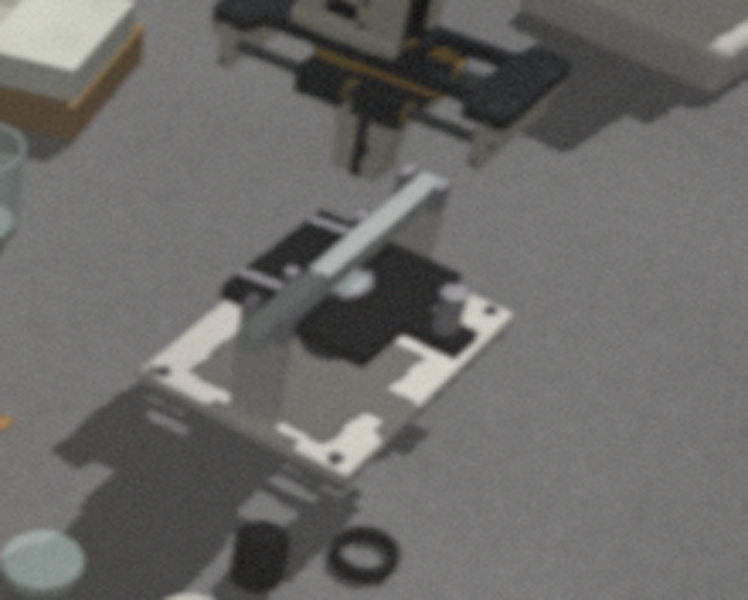

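Run:
```python
from h import *
p=r.capture('side'); W=cloud(p); print(now()[0])
k=(abs(W[...,0]-.511)<.06)&(abs(W[...,1]+.287)<.02)&(W[...,2]>.125)&(W[...,2]<.21)
Q=W[k]
for a in np.arange(.13,.21,.005):
    s=Q[abs(Q[:,2]-a)<.0025]
    if len(s): print(a.round(3),len(s),s.min(0).round(3),s.max(0).round(3))
```

```text
[ 0.51109394 -0.28704112  0.17426947]
0.19 5 [ 0.508 -0.28   0.19 ] [ 0.515 -0.278  0.192]
0.195 27 [ 0.494 -0.29   0.193] [ 0.526 -0.273  0.197]
0.2 33 [ 0.494 -0.295  0.198] [ 0.527 -0.275  0.202]
0.205 38 [ 0.493 -0.298  0.203] [ 0.526 -0.273  0.207]
```

>>> {"fn": "send_rows", "kwargs": {"plan": [[[0,0,0],[0,0,0]],[[0,0,0],[0,0,0]],[[0,0,0],[0,0,0]],[[0,0,0],[0,0,0]],[[0,0,0],[0,0,0]]], "jaw": 0.2}}

```text
time_s: 9.2
tcp_pos: [0.5111, -0.2871, 0.1743]
eef_rot: [47.9, 89.7, 135.3]
contact_force: [-0.3, 0.9, -0.1]
gripper_width: 0.0349
```

>>> {"fn": "send_rows", "kwargs": {"plan": [[[0.1,0,0],[0,0,0]],[[0.2,0,0],[0,0,0]],[[0.3,0,0],[0,0,0]],[[0.38,0,0],[0,0,0]],[[0.38,0,0],[0,0,0]]]}}

```text
time_s: 9.7
tcp_pos: [0.5098, -0.2865, 0.1156]
eef_rot: [57.7, 89.5, 145.1]
contact_force: [0.3, -0.5, -0.1]
gripper_width: 0.0524
```

Run:
```python
from h import *
print(now()[0],now()[2]['contact_force'],now()[2]['gripper_width'])
p=r.capture('side'); save(p,'s2.png'); W=cloud(p)
k=(abs(W[...,0]-.511)<.06)&(abs(W[...,1]+.287)<.02)&(W[...,2]>.085)&(W[...,2]<.21)
Q=W[k]
for a in np.arange(.085,.19,.005):
    s=Q[abs(Q[:,2]-a)<.0025]
    if len(s): print(a.round(3),len(s),s.min(0).round(3),s.max(0).round(3))
import cv2
a=cv2.imread('pics/s2.png')[80:280,300:520]; cv2.imwrite('pics/s2c.png',cv2.resize(a,None,fx=3.4,fy=3,interpolation=2))
```

```text
[ 0.50980478 -0.28648416  0.11555065] [ 0.33472718 -0.54514744 -0.07076248] 0.05241963245783506
0.085 3 [ 0.507 -0.289  0.085] [ 0.563 -0.271  0.086]
0.095 8 [ 0.503 -0.302  0.094] [ 0.505 -0.269  0.097]
0.1 13 [ 0.502 -0.303  0.098] [ 0.505 -0.268  0.102]
0.105 12 [ 0.503 -0.303  0.103] [ 0.506 -0.268  0.107]
0.11 16 [ 0.502 -0.306  0.108] [ 0.505 -0.268  0.112]
0.115 88 [ 0.502 -0.307  0.113] [ 0.52  -0.267  0.117]
0.12 2 [ 0.504 -0.287  0.118] [ 0.51  -0.271  0.118]
0.13 8 [ 0.481 -0.296  0.131] [ 0.541 -0.278  0.132]
0.135 17 [ 0.467 -0.296  0.133] [ 0.552 -0.274  0.137]
0.14 44 [ 0.466 -0.298  0.138] [ 0.552 -0.272  0.142]
0.145 38 [ 0.467 -0.296  0.143] [ 0.552 -0.272  0.147]
0.15 41 [ 0.467 -0.296  0.148] [ 0.551 -0.271  0.152]
0.155 36 [ 0.466 -0.299  0.153] [ 0.552 -0.274  0.157]
0.16 37 [ 0.465 -0.296  0.158] [ 0.552 -0.271  0.162]
0.165 39 [ 0.465 -0.297  0.163] [ 0.554 -0.272  0.167]
0.17 43 [ 0.464 -0.296  0.168] [ 0.554 -0.271  0.172]
0.175 43 [ 0.464 -0.297  0.173] [ 0.557 -0.272  0.177]
0.18 27 [ 0.469 -0.29   0.178] [ 0.552 -0.273  0.182]
0.185 10 [ 0.539 -0.297  0.183] [ 0.549 -0.276  0.187]
```

View pics/s2c.png

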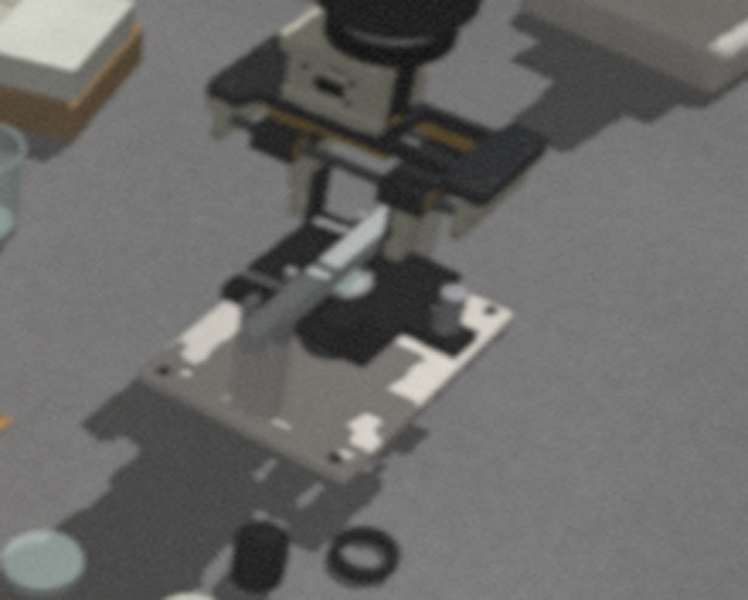

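Run:
```python
from h import *
plan((.511,-.287,.0795,-2.5))
```

```text
t 9.8 tcp [ 0.5105 -0.2868  0.1167] jaw 177.4 w 0.0527
(0.511, -0.287, 0.0795, np.float64(177.5)) shift [0.248, -0.005, -0.002] turn [-0.002, 0.005, -0.007] rows>= 1
```

>>> {"fn": "send_rows", "kwargs": {"plan": [[[0.08,-0.005,0],[0,0.005,-0.007]],[[0.16,-0.005,0],[0,0.005,-0.007]],[[0.25,-0.005,0],[0,0.005,-0.007]],[[0.25,-0.005,0],[0,0.005,-0.007]],[[0.25,-0.005,0],[0,0.005,-0.007]]]}}

```text
time_s: 10.25
tcp_pos: [0.5109, -0.2868, 0.079]
eef_rot: [119.0, 90.0, -153.6]
contact_force: [0.6, -0.3, 0.0]
gripper_width: 0.0526
```

>>> {"fn": "send_rows", "kwargs": {"plan": [[[0,0,0],[0,0,0]],[[0,0,0],[0,0,0]],[[0,0,0],[0,0,0]],[[0,0,0],[0,0,0]],[[0,0,0],[0,0,0]]], "jaw": -1}}

```text
time_s: 10.75
tcp_pos: [0.511, -0.2868, 0.0792]
eef_rot: [141.7, 90.0, -130.9]
contact_force: [0.3, -0.1, -0.4]
gripper_width: 0.018
```

>>> {"fn": "send_rows", "kwargs": {"plan": [[[0,0,0],[0,0,0]],[[0,0,0],[0,0,0]],[[0,0,0],[0,0,0]],[[0,0,0],[0,0,0]],[[0,0,0],[0,0,0]]]}}

```text
time_s: 11.25
tcp_pos: [0.511, -0.2868, 0.0791]
eef_rot: [135.6, 90.0, -137.0]
contact_force: [0.4, -0.2, 0.1]
gripper_width: 0.0159
```

Gripped (15.9 mm). Lift slowly.

>>> {"fn": "send_rows", "kwargs": {"plan": [[[-0.03,0,0],[0,0,0]],[[-0.06,0,0],[0,0,0]],[[-0.1,0,0],[0,0,0]],[[-0.14,0,0],[0,0,0]],[[-0.18,0,0],[0,0,0]]]}}

```text
time_s: 11.75
tcp_pos: [0.5111, -0.2868, 0.1068]
eef_rot: [165.5, 90.0, -107.1]
contact_force: [0.8, 0.1, -2.3]
gripper_width: 0.0155
```

>>> {"fn": "send_rows", "kwargs": {"plan": [[[-0.05,0,0],[0,0,0]],[[-0.1,0,0],[0,0,0]],[[-0.14,0,0],[0,0,0]],[[-0.18,0,0],[0,0,0]],[[-0.2,0,0],[0,0,0]]]}}

```text
time_s: 12.25
tcp_pos: [0.5113, -0.2868, 0.1377]
eef_rot: [-134.7, 89.9, -47.3]
contact_force: [-1.0, -0.7, -2.0]
gripper_width: 0.0157
```

>>> {"fn": "send_rows", "kwargs": {"plan": [[[0,0,0],[0,0,0]],[[0,0,0],[0,0,0]],[[0,0,0],[0,0,0]],[[0,0,0],[0,0,0]],[[0,0,0],[0,0,0]]]}}

```text
time_s: 12.75
tcp_pos: [0.5112, -0.2868, 0.1374]
eef_rot: [-163.1, 90.0, -75.7]
contact_force: [0.3, 0.1, -2.8]
gripper_width: 0.0159
```

Run:
```python
from h import *
print(now()[2]['contact_force'],now()[2]['moment'])
p=r.capture('side'); save(p,'s3.png'); W=cloud(p)
m=r.trace(p,'bar')[0]['mask']; Q=W[m]; Q=Q[~np.isnan(Q[:,0])]; Q=Q[(Q[:,2]>.11)&(Q[:,2]<.19)]
for a in np.arange(-.41,-.16,.025):
    k=abs(Q[:,1]-a)<.01
    if k.sum()>3: print(round(a,3),np.percentile(Q[k,2],[5,50,90]).round(4),Q[k,0].mean().round(3))
plan((.53,-.145,.15,3.5),(.62,-.03,.15,3.5),(.683,.022,.09,3.5),(.683,.022,.02,3.5),(.683,.022,-.009,3.5))
```

```text
[ 0.30966795  0.11696096 -2.8370007 ] [ 0.08605112 -0.08130717 -0.03546591]
-0.285 [0.1673 0.173  0.1739] 0.512
-0.26 [0.1566 0.1725 0.1744] 0.509
-0.235 [0.1566 0.1718 0.1741] 0.509
-0.21 [0.1564 0.1722 0.1741] 0.511
-0.185 [0.1569 0.1702 0.1739] 0.513
t 12.8 tcp [ 0.5112 -0.2868  0.1375] jaw 177.4 w 0.0159
(0.53, -0.145, 0.15, np.float64(183.5)) shift [-0.084, -0.082, 0.95] turn [-0.135, -0.001, 0.0] rows>= 3 
(0.62, -0.03, 0.15, np.float64(-176.5)) shift [0.0, -0.646, 0.729] turn [0.0, 0.0, 0.0] rows>= 3 
(0.683, 0.022, 0.09, np.float64(-176.5)) shift [0.4, -0.44, 0.32] turn [0.0, 0.0, 0.0] rows>= 3 
(0.683, 0.022, 0.02, np.float64(-176.5)) shift [0.467, 0.0, 0.0] turn [0.0, 0.0, 0.0] rows>= 2 
(0.683, 0.022, -0.009, np.float64(-176.5)) shift [0.193, 0.0, 0.0] turn [0.0, 0.0, 0.0] rows>= 1
```

>>> {"fn": "send_rows", "kwargs": {"plan": [[[-0.03,-0.016,0.19],[-0.03,0,0]],[[-0.05,-0.03,0.38],[-0.06,0,0]],[[-0.08,-0.05,0.57],[-0.09,0,0]],[[-0.08,-0.065,0.76],[-0.12,0,0]],[[-0.08,-0.08,0.95],[-0.14,0,0]]]}}

```text
time_s: 13.35
tcp_pos: [0.5298, -0.1439, 0.1496]
eef_rot: [-127.1, 89.9, -33.4]
contact_force: [0.1, 0.8, -2.3]
gripper_width: 0.0156
```

>>> {"fn": "send_rows", "kwargs": {"plan": [[[0,-0.13,0.15],[0,0,0]],[[0,-0.26,0.29],[0,0,0]],[[0,-0.39,0.44],[0,0,0]],[[0,-0.52,0.58],[0,0,0]],[[0,-0.65,0.73],[0,0,0]]]}}

```text
time_s: 13.85
tcp_pos: [0.6206, -0.0273, 0.1496]
eef_rot: [-132.6, 89.9, -38.8]
contact_force: [-0.1, -0.9, -2.2]
gripper_width: 0.0158
```

>>> {"fn": "send_rows", "kwargs": {"plan": [[[0.08,-0.09,0.06],[0,0,0]],[[0.16,-0.18,0.13],[0,0,0]],[[0.24,-0.27,0.19],[0,0,0]],[[0.32,-0.36,0.26],[0,0,0]],[[0.4,-0.44,0.32],[0,0,0]]]}}

```text
time_s: 14.35
tcp_pos: [0.6841, 0.0254, 0.0883]
eef_rot: [-161.5, 89.9, -67.7]
contact_force: [0.4, -0.3, -2.3]
gripper_width: 0.0157
```

Run:
```python
from h import *
plan((.683,.022,.02,3.5),(.683,.022,-.011,3.5))
p=r.capture('side'); W=cloud(p)
m=r.trace(p,'bar')[0]['mask']; Q=W[m]; Q=Q[~np.isnan(Q[:,0])]
print(np.percentile(Q,[3,50,97],axis=0).round(3))
```

```text
t 14.3 tcp [0.6841 0.0254 0.0883] jaw -176.3 w 0.0157
(0.683, 0.022, 0.02, np.float64(-176.5)) shift [0.456, 0.009, -0.022] turn [0.005, -0.001, 0.0] rows>= 2 
(0.683, 0.022, -0.011, np.float64(-176.5)) shift [0.207, 0.0, 0.0] turn [0.0, 0.0, 0.0] rows>= 1 Traceback (most recent call last):
  File "<stdin>", line 4, in <module>
IndexError: list index out of range
```

>>> {"fn": "send_rows", "kwargs": {"plan": [[[0.12,0.01,-0.02],[0,0,0]],[[0.24,0.01,-0.02],[0,0,0]],[[0.36,0.01,-0.02],[0,0,0]],[[0.46,0.01,-0.02],[0,0,0]],[[0.46,0.01,-0.02],[0,0,0]]]}}

```text
time_s: 14.95
tcp_pos: [0.6804, 0.0221, 0.0151]
eef_rot: [105.5, 89.6, -160.8]
contact_force: [0.4, -1.2, -1.9]
gripper_width: 0.0157
```

>>> {"fn": "send_rows", "kwargs": {"plan": [[[0.05,0,0],[0,0,0]],[[0.1,0,0],[0,0,0]],[[0.15,0,0],[0,0,0]],[[0.17,0,0],[0,0,0]],[[0.18,0,0],[0,0,0]]]}}

```text
time_s: 15.45
tcp_pos: [0.6799, 0.022, -0.0118]
eef_rot: [106.3, 89.6, -159.9]
contact_force: [-5.9, 1.5, 9.0]
gripper_width: 0.0158
```

Run:
```python
from h import *
plan((.683,.022,-.012,3.5)); print(now()[2]['contact_force'])
p=r.capture('top'); W=cloud(p)
k=(W[...,2]>.012)&(abs(W[...,0]-.683)<.08)&(abs(W[...,1]-.022)<.14)&(W[...,2]<.05)
Q=W[k]; print(Q.min(0).round(3),Q.max(0).round(3),np.median(Q,0).round(3))
p=r.capture('side'); save(p,'s4.png')
```

```text
t 15.4 tcp [ 0.6799  0.022  -0.0118] jaw -176.2 w 0.0158
(0.683, 0.022, -0.012, np.float64(-176.5)) shift [0.001, -0.02, -0.001] turn [0.006, -0.003, -0.009] rows>= 1 
[-5.85368251  1.52564556  8.95496376]
[ 0.652 -0.116  0.012] [0.729 0.132 0.034] [ 0.678 -0.017  0.022]
```

>>> {"fn": "send_rows", "kwargs": {"plan": [[[0,0,0],[0,0,0]],[[0,0,0],[0,0,0]],[[0,0,0],[0,0,0]],[[0,0,0],[0,0,0]],[[0,0,0],[0,0,0]]], "jaw": 0}}

```text
time_s: 16.05
tcp_pos: [0.6806, 0.0222, -0.0115]
eef_rot: [106.9, 89.7, -159.3]
contact_force: [0.4, 0.6, -0.1]
gripper_width: 0.0434
```

>>> {"fn": "send_rows", "kwargs": {"plan": [[[-0.1,0,0],[0,0,0]],[[-0.3,0,0],[0,0,0]],[[-0.6,0,0],[0,0,0]],[[-0.9,0,0],[0,0,0]],[[-1,0,0],[0,0,0]]]}}

```text
time_s: 16.55
tcp_pos: [0.6843, 0.0227, 0.1458]
eef_rot: [-111.5, 89.8, -17.7]
contact_force: [0.8, 0.6, 0.5]
gripper_width: 0.044
```

Run:
```python
from h import *
for n in ['top','side']:
    p=r.capture(n); save(p,n+'5.png'); W=cloud(p)
    try: print('bar',rect(p,W,(.62,.75,-.12,.16),(.014,.03)))
    except Exception as e: print(e)
    for b in [(.4,.47,-.33,-.24)]: print('knob',rect(p,W,b,(.105,.125)))
    print('axle stage',rect(p,W,(.452,.57,-.347,-.228),(.074,.088)))
# jaw along stand y (87.3) at the knob: from jaw -176 -> turn
plan((.62,-.05,.13,-140),(.53,-.14,.13,-110),(.46,-.25,.13,-92.7),(.4305,-.286,.09,-92.7))
```

```text
bar {'c': array([679.6,  22.2]), 's': array([ 18.6, 219.4]), 'a': 3.3, 'mean': array([678.7,  19.3]), 'axis': np.float64(93.6), 'zmed': np.float64(22.0), 'n': 309}
knob {'c': array([ 430.4, -286.3]), 's': array([17.1, 15.4]), 'a': 88.6, 'mean': array([ 431. , -285.6]), 'axis': np.float64(113.2), 'zmed': np.float64(115.6), 'n': 44}
axle stage {'c': array([ 511.3, -290.5]), 's': array([114.9, 117.2]), 'a': 88.0, 'mean': array([ 509.2, -290.1]), 'axis': np.float64(10.9), 'zmed': np.float64(79.9), 'n': 1836}
bar {'c': array([679.3,  22.9]), 's': array([ 18.8, 220.7]), 'a': 3.8, 'mean': array([677.3,  28.9]), 'axis': np.float64(93.8), 'zmed': np.float64(23.3), 'n': 781}
knob {'c': array([ 431.1, -285.2]), 's': array([17.6, 15.7]), 'a': 31.4, 'mean': array([ 431. , -283.9]), 'axis': np.float64(20.7), 'zmed': np.float64(114.9), 'n': 68}
axle stage {'c': array([ 510.8, -289.4]), 's': array([116.7, 117.2]), 'a': 88.1, 'mean': array([ 507.2, -287. ]), 'axis': np.float64(155.0), 'zmed': np.float64(80.9), 'n': 1727}
t 16.6 tcp [0.6835 0.0228 0.1437] jaw -176.2 w 0.0438
(0.62, -0.05, 0.13, np.float64(-140.0)) shift [0.091, 0.455, -0.457] turn [-0.805, -0.001, 0.002] rows>= 5 
(0.53, -0.14, 0.13, np.float64(-110.0)) shift [0.0, 0.845, -0.074] turn [-0.667, 0.0, 0.0] rows>= 4 
(0.46, -0.25, 0.13, np.float64(-92.7)) shift [-0.0, 0.849, 0.188] turn [-0.384, 0.0, 0.0] rows>= 3 
(0.4305, -0.286, 0.09, np.float64(-92.7)) shift [0.267, 0.249, 0.185] turn [0.0, 0.0, 0.0] rows>= 2
```

View pics/side5.png

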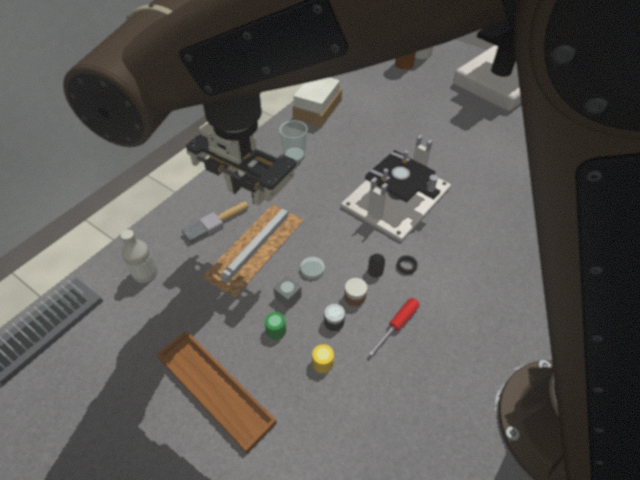

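Run:
```python
from h import *
print(now()[2]['joints'].round(0))
plan((.62,-.05,.13,-211),(.53,-.14,.13,-246),(.46,-.25,.13,-272.7),(.4305,-.286,.13,-272.7),(.4308,-.2858,.074,-272.7))
```

```text
[ 18.  24.  -3.   0. -63. -14.]
t 16.6 tcp [0.6835 0.0228 0.1437] jaw -176.2 w 0.0438
(0.62, -0.05, 0.13, np.float64(-211.0)) shift [0.091, 0.455, -0.457] turn [0.773, -0.0, 0.002] rows>= 5 
(0.53, -0.14, 0.13, np.float64(114.0)) shift [0.0, 0.205, -0.823] turn [0.778, 0.0, 0.0] rows>= 5 
(0.46, -0.25, 0.13, np.float64(87.3)) shift [0.0, -0.48, -0.725] turn [0.593, 0.0, 0.0] rows>= 4 
(0.4305, -0.286, 0.13, np.float64(87.3)) shift [0.0, -0.249, -0.185] turn [0.0, 0.0, 0.0] rows>= 1 
(0.4308, -0.2858, 0.074, np.float64(87.3)) shift [0.373, 0.001, 0.002] turn [0.0, 0.0, 0.0] rows>= 2
```

>>> {"fn": "send_rows", "kwargs": {"plan": [[[0.09,0.455,-0.457],[0.773,0,0]],[[0.09,0.455,-0.457],[0.773,0,0]],[[0.09,0.455,-0.457],[0.773,0,0]],[[0.09,0.455,-0.457],[0.773,0,0]],[[0.09,0.455,-0.457],[0.773,0,0]]]}}

```text
time_s: 17.15
tcp_pos: [0.6192, -0.0505, 0.1298]
eef_rot: [-96.2, 89.9, -37.4]
contact_force: [0.8, 0.7, 0.6]
gripper_width: 0.0437
```

>>> {"fn": "send_rows", "kwargs": {"plan": [[[0,0.2,-0.82],[0.778,0,0]],[[0,0.2,-0.82],[0.778,0,0]],[[0,0.2,-0.82],[0.778,0,0]],[[0,0.2,-0.82],[0.778,0,0]],[[0,0.2,-0.82],[0.778,0,0]]]}}

```text
time_s: 17.65
tcp_pos: [0.5293, -0.1406, 0.1297]
eef_rot: [-65.1, 90.0, -41.2]
contact_force: [0.0, -0.6, -0.5]
gripper_width: 0.0435
```

>>> {"fn": "send_rows", "kwargs": {"plan": [[[0,-0.48,-0.72],[0.593,0,0]],[[0,-0.48,-0.72],[0.593,0,0]],[[0,-0.48,-0.72],[0.593,0,0]],[[0,-0.48,-0.72],[0.593,0,0]],[[0,-0.48,-0.72],[0.593,0,0]]]}}

```text
time_s: 18.15
tcp_pos: [0.4598, -0.2502, 0.1296]
eef_rot: [-52.4, 90.0, -55.0]
contact_force: [0.3, 0.4, -0.6]
gripper_width: 0.0435
```

Run:
```python
from h import *
plan((.4308,-.2858,.12,87.3),(.4308,-.2858,.074,87.3))
```

```text
t 18.1 tcp [ 0.4598 -0.2502  0.1296] jaw 87.4 w 0.0435
(0.4308, -0.2858, 0.12, np.float64(87.3)) shift [0.064, -0.246, -0.182] turn [0.003, 0.0, 0.001] rows>= 1 
(0.4308, -0.2858, 0.074, np.float64(87.3)) shift [0.307, 0.0, 0.0] turn [0.0, 0.0, 0.0] rows>= 1
```

>>> {"fn": "send_rows", "kwargs": {"plan": [[[0.06,-0.246,-0.182],[0,0,0]],[[0.06,-0.246,-0.182],[0,0,0]],[[0.06,-0.246,-0.182],[0,0,0]],[[0.06,-0.246,-0.182],[0,0,0]],[[0.06,-0.246,-0.182],[0,0,0]]]}}

```text
time_s: 18.65
tcp_pos: [0.4319, -0.2852, 0.1207]
eef_rot: [-33.0, 89.9, -35.4]
contact_force: [-0.2, 0.1, 0.1]
gripper_width: 0.0438
```

>>> {"fn": "send_rows", "kwargs": {"plan": [[[0.1,0,0],[0,0,0]],[[0.2,0,0],[0,0,0]],[[0.3,0,0],[0,0,0]],[[0.31,0,0],[0,0,0]],[[0.31,0,0],[0,0,0]]]}}

```text
time_s: 19.15
tcp_pos: [0.4323, -0.2848, 0.0743]
eef_rot: [-67.5, 90.0, -69.9]
contact_force: [0.3, -0.4, 0.4]
gripper_width: 0.0438
```

>>> {"fn": "send_rows", "kwargs": {"plan": [[[0,0,0],[0,0,0]],[[0,0,0],[0,0,0]],[[0,0,0],[0,0,0]],[[0,0,0],[0,0,0]],[[0,0,0],[0,0,0]]], "jaw": -1, "force": 15}}

```text
time_s: 19.65
tcp_pos: [0.4325, -0.285, 0.0748]
eef_rot: [-46.2, 89.9, -48.5]
contact_force: [-1.3, 0.1, 3.3]
gripper_width: 0.0174
```

>>> {"fn": "send_rows", "kwargs": {"plan": [[[0,0,0],[0,0,0]],[[0,0,0],[0,0,0]],[[0,0,0],[0,0,0]],[[0,0,0],[0,0,0]],[[0,0,0],[0,0,0]]]}}

```text
time_s: 20.15
tcp_pos: [0.4325, -0.285, 0.0748]
eef_rot: [-46.1, 89.9, -48.5]
contact_force: [-0.4, 0.5, 2.2]
gripper_width: 0.0175
```

```bash
cat >> h.py <<'E'
def arc(angs,jaw=True):
    "rows in the current tool frame that carry the knob from the present pose; angs in rad from square"
    p,q,s=now(); A=np.array([.5112,-.2872]); y0=np.radians(-2.7)
    print('tcp',p.round(4),'jaw',jawyaw(q).round(1),'F',s['contact_force'].round(1),'w',s['gripper_width'].round(4),'angle now', np.round(np.arctan2(*(-(p[:2]-A))[::-1])-y0,3),'rad',np.hypot(*(p[:2]-A)).round(4))
    for a in angs:
        g=np.r_[A-.08*np.array([np.cos(y0+a),np.sin(y0+a)]),p[2]]
        print(a,'shift',(q.inv().apply(g-p)/.15).round(3).tolist(),'turn',((q.inv()*tool(np.degrees(a)+87.3)).as_rotvec()/(np.pi/4)).round(3).tolist())
E
python3 -c "
from h import *
arc([.1,.195])"
```

```text
Traceback (most recent call last):
  File "h.py", line 34, in arc
    print('tcp',p.round(4),'jaw',jawyaw(q).round(1),'F',s['contact_force'].round(1),'w',s['gripper_width'].round(4),'angle now', np.round(np.arctan2(*(-(p[:2]-A))[::-1])-y0,3),'rad',np.hypot(*(p[:2]-A)).round(4))
                                                                                        ^^^^^^^^^^^^^^^^^^^^^^^^
AttributeError: 'float' object has no attribute 'round'
```

```bash
sed -i "s/s\['gripper_width'\].round(4)/s['gripper_width']/" h.py; python3 -c "
from h import *
arc([.1,.195])"
```

```text
tcp [ 0.4325 -0.285   0.0748] jaw 87.7 F [-0.4  0.5  2.2] w 0.017489077929902275 angle now 0.019 rad 0.0787
0.1 shift [0.0, -0.043, -0.006] turn [-0.119, 0.001, 0.001]
0.195 shift [0.0, -0.093, 0.001] turn [-0.24, 0.001, 0.001]
```

>>> {"fn": "send_rows", "kwargs": {"plan": [[[0,-0.02,-0.003],[-0.06,0,0]],[[0,-0.043,-0.006],[-0.12,0,0]],[[0,-0.065,-0.004],[-0.17,0,0]],[[0,-0.085,0],[-0.22,0,0]],[[0,-0.095,0.001],[-0.24,0,0]]]}}

```text
time_s: 20.65
tcp_pos: [0.4324, -0.2995, 0.0748]
eef_rot: [-48.1, 89.9, -39.6]
contact_force: [0.3, -0.2, 0.2]
gripper_width: 0.0176
```

>>> {"fn": "send_rows", "kwargs": {"plan": [[[0,0,0],[0,0,0]],[[0,0,0],[0,0,0]],[[0,0,0],[0,0,0]],[[0,0,0],[0,0,0]],[[0,0,0],[0,0,0]]]}}

```text
time_s: 21.15
tcp_pos: [0.4325, -0.2995, 0.0748]
eef_rot: [-50.0, 89.9, -41.5]
contact_force: [1.0, -2.7, -0.8]
gripper_width: 0.0177
```

```bash
python3 -c "
from h import *
arc([.195,.1,0,-.1,-.195])
for n in ['top','side']:
    p=r.capture(n); W=cloud(p); print(n,rect(p,W,(.454,.57,-.36,-.215),(.074,.088)),rect(p,W,(.4,.455,-.34,-.23),(.105,.122)))"
```

```text
tcp [ 0.4325 -0.2995  0.0748] jaw 98.5 F [ 1.  -2.7 -0.8] w 0.01765458503916257 angle now 0.202 rad 0.0797
0.195 shift [-0.0, 0.004, -0.002] turn [0.001, 0.002, 0.002]
0.1 shift [-0.0, 0.055, 0.0] turn [0.122, 0.002, 0.002]
0 shift [-0.0, 0.107, 0.008] turn [0.249, 0.002, 0.002]
-0.1 shift [-0.0, 0.159, 0.021] turn [0.377, 0.002, 0.002]
-0.195 shift [-0.0, 0.207, 0.038] turn [0.498, 0.002, 0.001]
top {'c': array([ 565.3, -302.8]), 's': array([97.1, 25.6]), 'a': 77.4, 'mean': array([ 559.6, -312.4]), 'axis': np.float64(83.2), 'zmed': np.float64(80.1), 'n': 207} {'c': array([0., 0.]), 's': array([0., 0.]), 'a': 0.0, 'mean': array([nan, nan]), 'axis': np.float64(90.0), 'zmed': np.float64(nan), 'n': 0}
side {'c': array([ 511.9, -291.6]), 's': array([114. , 118.7]), 'a': 3.3, 'mean': array([ 517.6, -278.9]), 'axis': np.float64(136.6), 'zmed': np.float64(81.0), 'n': 1284} {'c': array([0., 0.]), 's': array([0., 0.]), 'a': 0.0, 'mean': array([nan, nan]), 'axis': np.float64(90.0), 'zmed': np.float64(nan), 'n': 0}h.py:14: RuntimeWarning: Mean of empty slice.
  X=Q[:,:2]-Q[:,:2].mean(0); w,V=np.linalg.eigh(X.T@X); v=V[:,1]
  ret = um.true_divide(
h.py:15: RuntimeWarning: Mean of empty slice.
  return dict(c=np.round(c,1),s=np.round(s,1),a=round(a,1),mean=(Q[:,:2].mean(0)*1000).round(1),axis=round(np.degrees(np.arctan2(v[1],v[0]))%180,1),zmed=round(np.median(Q[:,2])*1000,1),n=len(Q))
  return _methods._mean(a, axis=axis, dtype=dtype,
  ret = ret.dtype.type(ret / rcount)
```

```bash
python3 -c "
from h import *
p=r.capture('side'); W=cloud(p); save(p,'s6.png')
a=cv2.imread('pics/s6.png')[100:260,320:480]; cv2.imwrite('pics/s6c.png',cv2.resize(a,None,fx=3.7,fy=3.7,interpolation=2))
k=(W[...,2]>.074)&(W[...,2]<.087)&(abs(W[...,0]-.53)<.07)&(abs(W[...,1]+.287)<.09)&(p['color'].max(-1)<70)
Q=W[k]
# +x edge and +y edge lines
for ax,name in((0,'+x edge'),(1,'+y edge')):
    o=1-ax; pts=[]
    for c in np.arange(-.04,.041,.008):
        cc=(.511,-.287)[o]+c; s=Q[abs(Q[:,o]-cc)<.004]
        if len(s)>5: pts.append((cc,np.percentile(s[:,ax],97)))
    pts=np.array(pts); print(name,np.degrees(np.arctan(np.polyfit(pts[:,0],pts[:,1],1)[0])).round(1),pts.round(3).tolist())
"
```

```text
+x edge -16.0 [[-0.327, 0.558], [-0.319, 0.566], [-0.311, 0.564], [-0.303, 0.567], [-0.295, 0.565], [-0.287, 0.563], [-0.279, 0.565], [-0.271, 0.562], [-0.263, 0.56], [-0.255, 0.516], [-0.247, 0.551]]
+y edge -2.8 [[0.471, -0.238], [0.479, -0.237], [0.487, -0.235], [0.495, -0.235], [0.503, -0.234], [0.511, -0.236], [0.519, -0.253], [0.527, -0.232], [0.535, -0.232], [0.543, -0.251], [0.551, -0.234]]
```

View pics/s6c.png

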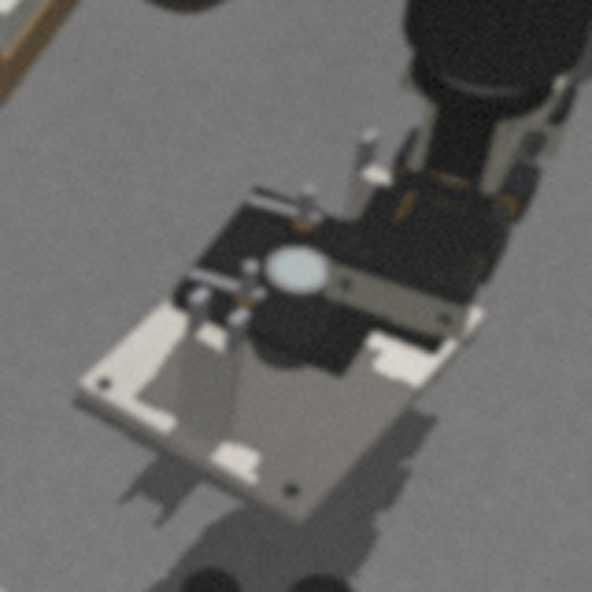

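>>> {"fn": "send_rows", "kwargs": {"plan": [[[0,-0.005,0],[0,0,0]],[[0,-0.01,0],[0,0,0]],[[0,-0.013,0],[0,0,0]],[[0,-0.013,0],[0,0,0]],[[0,-0.013,0],[0,0,0]]]}}

```text
time_s: 21.8
tcp_pos: [0.4326, -0.3012, 0.0748]
eef_rot: [-48.3, 89.9, -39.8]
contact_force: [-0.2, 2.2, 2.3]
gripper_width: 0.0177
```

```bash
python3 -c "
from h import *
arc([.195,.1,0,-.1,-.195])"
```

```text
tcp [ 0.4326 -0.3012  0.0748] jaw 98.5 F [-0.2  2.2  2.3] w 0.017688075938717542 angle now 0.224 rad 0.0798
0.195 shift [-0.0, 0.015, -0.001] turn [0.001, 0.001, 0.001]
0.1 shift [-0.0, 0.066, 0.001] turn [0.122, 0.001, 0.001]
0 shift [-0.0, 0.119, 0.009] turn [0.25, 0.001, 0.001]
-0.1 shift [-0.0, 0.17, 0.022] turn [0.377, 0.001, 0.001]
-0.195 shift [-0.0, 0.218, 0.039] turn [0.498, 0.001, 0.001]
```

>>> {"fn": "send_rows", "kwargs": {"plan": [[[0,-0.005,0],[0,0,0]],[[0,-0.01,0],[0,0,0]],[[0,-0.013,0],[0,0,0]],[[0,-0.013,0],[0,0,0]],[[0,-0.013,0],[0,0,0]]]}}

```text
time_s: 22.3
tcp_pos: [0.4327, -0.3032, 0.0748]
eef_rot: [-58.4, 89.9, -49.9]
contact_force: [-2.4, 3.6, 3.5]
gripper_width: 0.0173
```

```bash
python3 -c "
from h import *
arc([.195,.1,0,-.1,-.195]); print(now()[2]['joint_torque'].round(2))
p=r.capture('wrist'); W=cloud(p); save(p,'w6.png')
"
```

```text
tcp [ 0.4327 -0.3032  0.0748] jaw 98.5 F [-2.4  3.6  3.5] w 0.01726016092274956 angle now 0.248 rad 0.0801
0.195 shift [-0.0, 0.028, 0.0] turn [0.001, 0.001, 0.001]
0.1 shift [-0.0, 0.079, 0.003] turn [0.122, 0.001, 0.001]
0 shift [-0.0, 0.131, 0.01] turn [0.25, 0.001, 0.001]
-0.1 shift [-0.0, 0.183, 0.023] turn [0.377, 0.001, 0.001]
-0.195 shift [-0.0, 0.231, 0.04] turn [0.498, 0.001, 0.001]
[ -1.11 -41.97  23.29   5.87   0.77  -0.21]
```

View pics/w6.png

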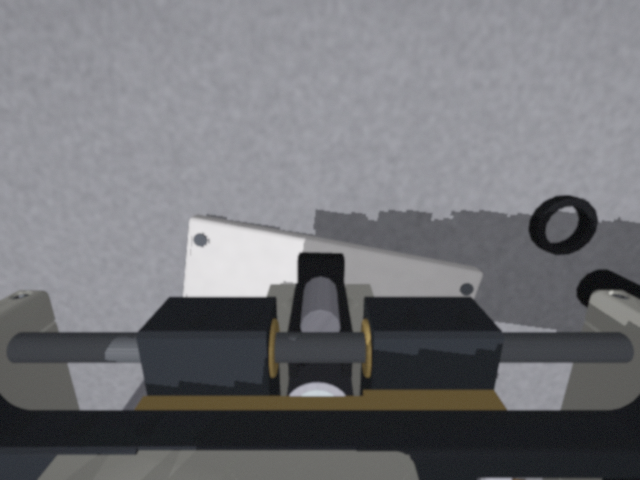

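>>> {"fn": "send_rows", "kwargs": {"plan": [[[0,0.05,0.001],[0.08,0,0]],[[0,0.1,0.006],[0.18,0,0]],[[0,0.15,0.015],[0.3,0,0]],[[0,0.2,0.03],[0.42,0,0]],[[0,0.241,0.044],[0.52,0,0]]]}}

```text
time_s: 22.85
tcp_pos: [0.4359, -0.2696, 0.075]
eef_rot: [-41.7, 89.6, -56.7]
contact_force: [6.8, -33.4, -20.1]
gripper_width: 0.0249
```

>>> {"fn": "send_rows", "kwargs": {"plan": [[[0,0,0],[0,0,0]],[[0,0,0],[0,0,0]],[[0,0,0],[0,0,0]],[[0,0,0],[0,0,0]],[[0,0,0],[0,0,0]]]}}

```text
time_s: 23.35
tcp_pos: [0.4351, -0.2733, 0.0748]
eef_rot: [-62.9, 89.4, -77.9]
contact_force: [-2.3, -25.7, -8.2]
gripper_width: 0.0174
```

```bash
python3 -c "
from h import *
arc([-.23,-.1,0,.1,.215])
p=r.capture('wrist'); save(p,'w7.png')
"
```

```text
tcp [ 0.4351 -0.2733  0.0748] jaw 75.0 F [ -2.3 -25.7  -8.2] w 0.01741428531258208 angle now -0.133 rad 0.0774
-0.23 shift [-0.001, 0.05, -0.019] turn [0.019, 0.006, 0.012]
-0.1 shift [0.0, -0.019, -0.016] turn [-0.146, 0.006, 0.012]
0 shift [0.001, -0.072, -0.007] turn [-0.273, 0.005, 0.013]
0.1 shift [0.001, -0.123, 0.007] turn [-0.401, 0.004, 0.013]
0.215 shift [0.002, -0.18, 0.029] turn [-0.547, 0.004, 0.013]
```

View pics/w7.png

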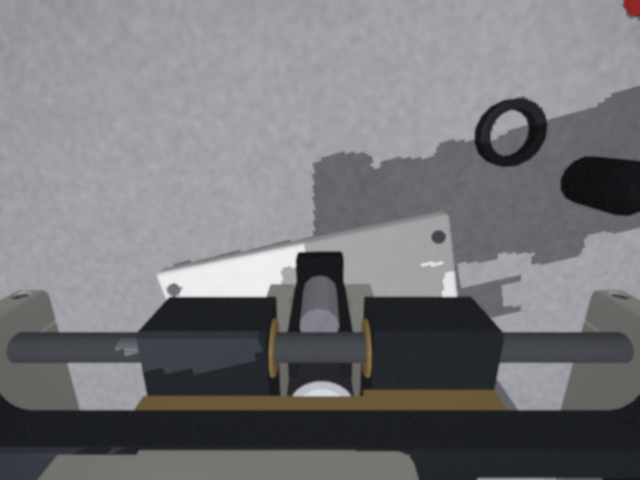

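```bash
sed -i 's/-.2872\]/-.2905]/' h.py; python3 -c "
from h import *
arc([-.1,0,.1,.2,.205])
"
```

```text
tcp [ 0.4351 -0.2733  0.0748] jaw 75.0 F [ -2.4 -26.7  -8.5] w 0.017434254949816427 angle now -0.175 rad 0.078
-0.1 shift [0.0, -0.04, -0.01] turn [-0.146, 0.006, 0.012]
0 shift [0.001, -0.093, -0.001] turn [-0.273, 0.005, 0.013]
0.1 shift [0.001, -0.144, 0.013] turn [-0.401, 0.004, 0.013]
0.2 shift [0.002, -0.194, 0.032] turn [-0.528, 0.004, 0.013]
0.205 shift [0.002, -0.197, 0.033] turn [-0.534, 0.004, 0.013]
```

>>> {"fn": "send_rows", "kwargs": {"plan": [[[0,-0.04,-0.01],[-0.14,0.005,0.01]],[[0,-0.09,-0.001],[-0.27,0.005,0.01]],[[0,-0.144,0.013],[-0.4,0.005,0.01]],[[0,-0.18,0.026],[-0.49,0.005,0.01]],[[0,-0.195,0.032],[-0.53,0.005,0.01]]]}}

```text
time_s: 23.9
tcp_pos: [0.433, -0.3037, 0.0748]
eef_rot: [-95.6, 89.8, -86.7]
contact_force: [2.8, -0.1, -3.4]
gripper_width: 0.0176
```

>>> {"fn": "send_rows", "kwargs": {"plan": [[[0,0,0],[0,0,0]],[[0,0,0],[0,0,0]],[[0,0,0],[0,0,0]],[[0,0,0],[0,0,0]],[[0,0,0],[0,0,0]]]}}

```text
time_s: 24.4
tcp_pos: [0.433, -0.3037, 0.0748]
eef_rot: [-92.0, 89.8, -83.1]
contact_force: [0.8, -3.3, -1.7]
gripper_width: 0.0177
```

```bash
python3 -c "
from h import *
arc([.205,.1,0,-.1,-.185,-.195])
p=r.capture('wrist'); save(p,'w8.png')
c=p['color'].astype(int); 
# base front edge rows: first row from the top where very bright white/ edge, report by depth
W=cloud(p); z=W[...,2]
pts=[]
for u in range(200,440,10):
    col=z[150:300,u]; k=np.where((col>.008)&(col<.03))[0]
    if len(k): pts.append((u,150+k[0]))
pts=np.array(pts); print(np.degrees(np.arctan(np.polyfit(pts[:,0],pts[:,1],1)[0])),pts.tolist())
"
```

```text
tcp [ 0.433  -0.3037  0.0748] jaw 98.9 F [ 0.8 -3.3 -1.7] w 0.017669933175684403 angle now 0.214 rad 0.0793
0.205 shift [-0.0, 0.005, -0.005] turn [-0.003, -0.0, 0.004]
0.1 shift [-0.0, 0.061, -0.002] turn [0.131, 0.0, 0.004]
0 shift [-0.0, 0.113, 0.006] turn [0.258, 0.0, 0.004]
-0.1 shift [-0.001, 0.165, 0.019] turn [0.386, 0.0, 0.004]
-0.185 shift [-0.001, 0.208, 0.035] turn [0.494, 0.001, 0.004]
-0.195 shift [-0.001, 0.213, 0.037] turn [0.507, 0.001, 0.004]
11.067803281216804 [[200, 216], [210, 218], [220, 219], [230, 221], [240, 224], [250, 226], [260, 228], [270, 230], [280, 231], [290, 234], [300, 236], [310, 238], [320, 239], [330, 241], [340, 243], [350, 245], [360, 247], [370, 249], [380, 251], [390, 253], [400, 255], [410, 257], [420, 259], [430, 261]]
```

>>> {"fn": "send_rows", "kwargs": {"plan": [[[0,-0.005,0],[0,0,0]],[[0,-0.008,0],[0,0,0]],[[0,-0.008,0],[0,0,0]],[[0,-0.008,0],[0,0,0]],[[0,-0.008,0],[0,0,0]]]}}

```text
time_s: 24.95
tcp_pos: [0.4332, -0.3047, 0.0748]
eef_rot: [-94.7, 89.8, -85.8]
contact_force: [-0.1, 1.3, -0.9]
gripper_width: 0.0174
```

>>> {"fn": "send_rows", "kwargs": {"plan": [[[0,0.05,0],[0.1,0,0]],[[0,0.1,0.004],[0.22,0,0]],[[0,0.15,0.014],[0.34,0,0]],[[0,0.19,0.027],[0.44,0,0]],[[0,0.216,0.036],[0.5,0,0]]]}}

```text
time_s: 25.45
tcp_pos: [0.4348, -0.2729, 0.075]
eef_rot: [-51.9, 89.7, -65.6]
contact_force: [2.1, -31.8, -15.4]
gripper_width: 0.0175
```

>>> {"fn": "send_rows", "kwargs": {"plan": [[[0,0,0],[0,0,0]],[[0,0,0],[0,0,0]],[[0,0,0],[0,0,0]],[[0,0,0],[0,0,0]],[[0,0,0],[0,0,0]]]}}

```text
time_s: 25.95
tcp_pos: [0.4348, -0.2735, 0.0749]
eef_rot: [-54.5, 89.6, -68.2]
contact_force: [-0.3, -5.5, -3.5]
gripper_width: 0.0173
```

```bash
python3 -c "
from h import *
arc([-.2,-.1,0])
"
```

```text
tcp [ 0.4348 -0.2735  0.0749] jaw 76.3 F [-0.3 -5.5 -3.5] w 0.017311802628415966 angle now -0.172 rad 0.0783
-0.2 shift [-0.0, 0.015, -0.012] turn [0.011, 0.005, 0.006]
-0.1 shift [0.0, -0.039, -0.009] turn [-0.116, 0.004, 0.007]
0 shift [0.0, -0.091, -0.002] turn [-0.244, 0.004, 0.007]
```

>>> {"fn": "send_rows", "kwargs": {"plan": [[[0,-0.025,-0.005],[-0.06,0,0]],[[0,-0.05,-0.005],[-0.12,0,0]],[[0,-0.075,-0.003],[-0.18,0.004,0.007]],[[0,-0.1,-0.002],[-0.25,0.004,0.007]],[[0,-0.1,-0.002],[-0.25,0.004,0.007]]]}}

```text
time_s: 26.45
tcp_pos: [0.4324, -0.2884, 0.0749]
eef_rot: [-2.4, 89.9, -4.7]
contact_force: [5.8, -2.0, -5.3]
gripper_width: 0.0176
```

>>> {"fn": "send_rows", "kwargs": {"plan": [[[0,0,0],[0,0,0]],[[0,0,0],[0,0,0]],[[0,0,0],[0,0,0]],[[0,0,0],[0,0,0]],[[0,0,0],[0,0,0]]]}}

```text
time_s: 26.95
tcp_pos: [0.4325, -0.2883, 0.0749]
eef_rot: [-2.8, 89.8, -5.1]
contact_force: [1.5, -0.7, -3.4]
gripper_width: 0.0176
```

>>> {"fn": "send_rows", "kwargs": {"plan": [[[0,0,0],[0,0,0]],[[0,0,0],[0,0,0]],[[0,0,0],[0,0,0]],[[0,0,0],[0,0,0]],[[0,0,0],[0,0,0]]], "jaw": 0}}

```text
time_s: 27.45
tcp_pos: [0.4324, -0.2883, 0.0749]
eef_rot: [-3.2, 89.9, -5.5]
contact_force: [-1.0, 0.1, 0.8]
gripper_width: 0.0431
```

>>> {"fn": "send_rows", "kwargs": {"plan": [[[-0.15,0,0],[0,0,0]],[[-0.3,0,0],[0,0,0]],[[-0.5,0,0],[0,0,0]],[[-0.5,0,0],[0,0,0]],[[-0.5,0,0],[0,0,0]]]}}

```text
time_s: 27.95
tcp_pos: [0.4325, -0.2883, 0.1505]
eef_rot: [-3.4, 89.8, -5.8]
contact_force: [0.3, 0.5, -0.5]
gripper_width: 0.0438
```

```bash
cat > parts.py <<'E'
from h import *
def parts(save_as=None):
    for n in ['top','side']:
        p=r.capture(n); W=cloud(p)
        if save_as: save(p,save_as+n+'.png')
        for t in ['objective','eyepiece','prism','jar','condenser','dish']:
            for d in r.trace(p,t)[:3]:
                if d['score']<.3: continue
                Q=W[d['mask']]; Q=Q[~np.isnan(Q[:,0])]
                if len(Q)<20: continue
                zt=np.percentile(Q[:,2],90); T=Q[abs(Q[:,2]-zt)<.006]
                c,s,a=cv2.minAreaRect((T[:,:2]*1000).astype(np.float32))
                print(n,t,round(d['score'],2),'z',zt.round(3),'c',np.round(c),'s',np.round(s),round(a),p['color'][d['mask']].mean(0).round())
    return
E
python3 -c "
from parts import *
parts('a')
p=r.capture('wrist'); save(p,'w9.png'); W=cloud(p)
print('stage',rect(p,W,(.44,.57,-.36,-.22),(.074,.09)))
p=r.capture('side');W=cloud(p)
print('knob',rect(p,W,(.4,.47,-.33,-.24),(.105,.125)),'stage',rect(p,W,(.44,.57,-.36,-.22),(.074,.088)))
print(now()[2]['joints'].round(0))
plan((.43,-.2,.13,87),(.435,-.076,.13,87),(.435,-.076,.003,87))
"
```

```text
top objective 0.66 z 0.026 c [679.  22.] s [ 18. 219.] 4 [197. 199. 192.]
top objective 0.52 z 0.043 c [433.   1.] s [39. 39.] 43 [136. 136. 123.]
top eyepiece 0.57 z 0.042 c [403. 155.] s [37. 35.] 45 [188. 173.  59.]
top eyepiece 0.54 z 0.042 c [435.  73.] s [36. 36.] 52 [141. 151. 146.]
top prism 0.62 z 0.041 c [544.  80.] s [37. 38.] 85 [144. 154. 150.]
top jar 0.79 z 0.043 c [433.   1.] s [39. 41.] 44 [135. 135. 122.]
top condenser 0.58 z 0.043 c [435.   0.] s [39. 39.] 90 [134. 134. 122.]
top dish 0.54 z 0.017 c [545.  -3.] s [46. 49.] 89 [170. 187. 180.]
side objective 0.84 z 0.051 c [435. -77.] s [26. 25.] 61 [40. 39. 38.]
side eyepiece 0.74 z 0.04 c [403. 155.] s [36. 38.] 35 [132. 121.  67.]
side eyepiece 0.73 z 0.04 c [436.  74.] s [36. 39.] 35 [90. 94. 92.]
side eyepiece 0.65 z 0.04 c [515. 154.] s [37. 38.] 89 [ 67. 102.  73.]
side prism 0.82 z 0.041 c [544.  82.] s [41. 41.] 86 [ 99. 102. 100.]
side jar 0.87 z 0.042 c [434.   3.] s [40. 41.] 34 [92. 88. 81.]
side jar 0.75 z 0.04 c [544.  82.] s [41. 41.] 86 [ 98. 101.  99.]
side condenser 0.71 z 0.051 c [435. -77.] s [2
[... 431 characters left out ...]
31.4, -286.5]), 's': array([18.4, 16.1]), 'a': 81.2, 'mean': array([ 430.7, -285.4]), 'axis': np.float64(98.3), 'zmed': np.float64(115.2), 'n': 70} stage {'c': array([ 504.8, -291.2]), 's': array([118.5, 130.4]), 'a': 86.8, 'mean': array([ 505.9, -288.3]), 'axis': np.float64(158.3), 'zmed': np.float64(81.0), 'n': 1803}
[-12.   9. -24.  -0. -57. -80.]
t 28.8 tcp [ 0.4322 -0.2883  0.1499] jaw 87.7 w 0.0441
(0.43, -0.2, 0.13, np.float64(87.0)) shift [0.133, 0.588, -0.039] turn [0.015, 0.003, 0.0] rows>= 2 
(0.435, -0.076, 0.13, np.float64(87.0)) shift [0.0, 0.827, -0.01] turn [0.0, 0.0, 0.0] rows>= 3 
(0.435, -0.076, 0.003, np.float64(87.0)) shift [0.847, 0.0, 0.0] turn [0.0, 0.0, 0.0] rows>= 3
```

```bash
python3 -c "
import cv2,numpy as np
a=cv2.imread('pics/aside.png')[60:470,140:500]; cv2.imwrite('pics/as.png',cv2.resize(a,None,fx=1.46,fy=1.46,interpolation=2))"
```

```text
(no output)
```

View pics/as.png

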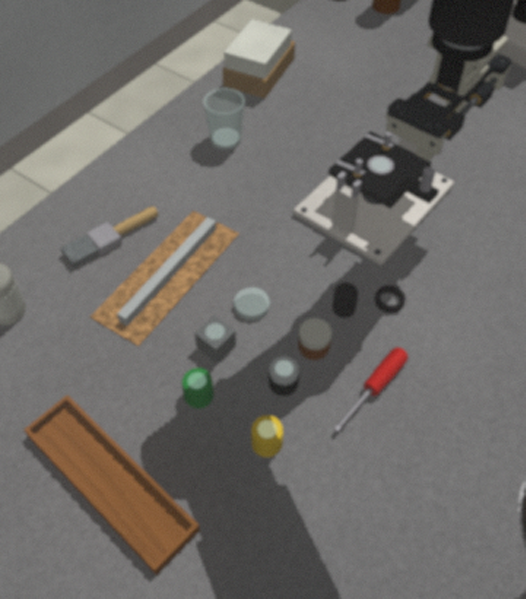

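>>> {"fn": "send_rows", "kwargs": {"plan": [[[0.13,0.58,-0.04],[0.015,0,0]],[[0.13,0.58,-0.04],[0.015,0,0]],[[0.13,0.58,-0.04],[0.015,0,0]],[[0.13,0.58,-0.04],[0.015,0,0]],[[0.13,0.58,-0.04],[0.015,0,0]]], "jaw": 0.15, "force": 20}}

```text
time_s: 29.25
tcp_pos: [0.4303, -0.2015, 0.1308]
eef_rot: [-5.3, 89.8, -8.3]
contact_force: [-1.0, 0.6, -0.1]
gripper_width: 0.0504
```

>>> {"fn": "send_rows", "kwargs": {"plan": [[[0.2,0.82,0],[0,0,0]],[[0.2,0.82,0],[0,0,0]],[[0.2,0.82,0],[0,0,0]],[[0.2,0.82,0],[0,0,0]],[[0.2,0.82,0],[0,0,0]]]}}

```text
time_s: 29.75
tcp_pos: [0.4372, -0.079, 0.1009]
eef_rot: [-9.4, 89.8, -12.4]
contact_force: [-0.1, 0.1, -0.3]
gripper_width: 0.0506
```

```bash
python3 -c "
from h import *
plan((.435,-.0765,.06,87),(.435,-.0765,.0025,87))
"
```

```text
t 29.8 tcp [ 0.4372 -0.079   0.1009] jaw 87.0 w 0.0506
(0.435, -0.0765, 0.06, np.float64(87.0)) shift [0.272, 0.016, -0.016] turn [0.001, 0.004, 0.001] rows>= 1 
(0.435, -0.0765, 0.0025, np.float64(87.0)) shift [0.383, 0.0, 0.0] turn [0.0, 0.0, 0.0] rows>= 2
```

>>> {"fn": "send_rows", "kwargs": {"plan": [[[0.27,0.016,-0.016],[0,0,0]],[[0.27,0.016,-0.016],[0,0,0]],[[0.4,0.016,-0.016],[0,0,0]],[[0.53,0.016,-0.016],[0,0,0]],[[0.655,0.016,-0.016],[0,0,0]]]}}

```text
time_s: 30.25
tcp_pos: [0.4361, -0.0775, 0.0032]
eef_rot: [-7.4, 89.8, -10.4]
contact_force: [-0.0, 0.1, 0.4]
gripper_width: 0.0506
```

>>> {"fn": "send_rows", "kwargs": {"plan": [[[0,0,0],[0,0,0]],[[0,0,0],[0,0,0]],[[0,0,0],[0,0,0]],[[0,0,0],[0,0,0]],[[0,0,0],[0,0,0]]], "jaw": -1}}

```text
time_s: 30.75
tcp_pos: [0.437, -0.0776, 0.0044]
eef_rot: [-4.6, 89.6, -7.6]
contact_force: [-0.3, -2.7, 8.0]
gripper_width: 0.0334
```

```bash
python3 -c "
from h import *
plan((.435,-.0765,.1,87),(.435,.06,.1,87),(.435,.19,.1,85),(.4429,.32,.08,83.2),(.4429,.32,.0085,83.2)); print(now()[2]['contact_force'])
p=r.capture('side'); W=cloud(p)
k=(abs(W[...,0]-.435)<.05)&(abs(W[...,1]+.0765)<.05)&(W[...,2]>.006); Q=W[k]; 
for y in np.arange(-.12,-.03,.008): 
  s=Q[abs(Q[:,1]-y)<.004]; print(round(y,3),len(s),s[:,2].min().round(3) if len(s) else '')
"
```

```text
t 30.8 tcp [ 0.437  -0.0776  0.0044] jaw 87.0 w 0.0334
(0.435, -0.0765, 0.1, np.float64(87.0)) shift [-0.637, 0.007, -0.01] turn [0.0, 0.008, 0.001] rows>= 2 
(0.435, 0.06, 0.1, np.float64(87.0)) shift [0.0, 0.909, -0.048] turn [0.0, 0.0, 0.0] rows>= 3 
(0.435, 0.19, 0.1, np.float64(85.0)) shift [0.0, 0.865, -0.045] turn [0.044, 0.0, 0.0] rows>= 3 
(0.4429, 0.32, 0.08, np.float64(83.2)) shift [0.133, 0.868, -0.023] turn [0.04, 0.0, 0.0] rows>= 3 
(0.4429, 0.32, 0.0085, np.float64(83.2)) shift [0.477, 0.0, 0.0] turn [0.0, 0.0, 0.0] rows>= 2 
[-0.30276192 -2.68746112  8.04942067]
-0.12 115 0.007
-0.112 194 0.007
-0.104 180 0.007
-0.096 250 0.059
-0.088 210 0.018
-0.08 231 0.009
-0.072 254 0.006
-0.064 256 0.006
-0.056 234 0.023
-0.048 303 0.026
-0.04 365 0.093
-0.032 545 0.094
```

>>> {"fn": "send_rows", "kwargs": {"plan": [[[-0.1,0,0],[0,0,0]],[[-0.25,0,0],[0,0,0]],[[-0.45,0,0],[0,0,0]],[[-0.6,0,0],[0,0,0]],[[-0.64,0,0],[0,0,0]]]}}

```text
time_s: 31.3
tcp_pos: [0.4379, -0.0772, 0.1032]
eef_rot: [3.9, 89.4, 0.9]
contact_force: [-0.3, 0.2, -1.0]
gripper_width: 0.0336
```

>>> {"fn": "send_rows", "kwargs": {"plan": [[[0,0.15,-0.01],[0,0,0]],[[0,0.35,-0.02],[0,0,0]],[[0,0.55,-0.03],[0,0,0]],[[0,0.75,-0.04],[0,0,0]],[[0,0.91,-0.05],[0,0,0]]]}}

```text
time_s: 31.8
tcp_pos: [0.4369, 0.0609, 0.1028]
eef_rot: [4.5, 89.4, 1.6]
contact_force: [1.3, -0.3, -0.5]
gripper_width: 0.0332
```

>>> {"fn": "send_rows", "kwargs": {"plan": [[[0,0.18,-0.01],[0.01,0,0]],[[0,0.36,-0.02],[0.02,0,0]],[[0,0.54,-0.03],[0.03,0,0]],[[0,0.72,-0.04],[0.04,0,0]],[[0,0.87,-0.045],[0.045,0,0]]]}}

```text
time_s: 32.3
tcp_pos: [0.4363, 0.1928, 0.1023]
eef_rot: [5.7, 89.4, 0.8]
contact_force: [-0.4, -0.1, -1.1]
gripper_width: 0.0333
```

>>> {"fn": "send_rows", "kwargs": {"plan": [[[0.03,0.18,0],[0.01,0,0]],[[0.06,0.36,-0.01],[0.02,0,0]],[[0.09,0.54,-0.01],[0.03,0,0]],[[0.13,0.72,-0.02],[0.04,0,0]],[[0.13,0.85,-0.02],[0.04,0,0]]]}}

```text
time_s: 32.8
tcp_pos: [0.4437, 0.3209, 0.0816]
eef_rot: [-3.0, 89.5, -9.8]
contact_force: [-0.6, -0.8, -0.9]
gripper_width: 0.0335
```

```bash
python3 -c "
from h import *
plan((.4429,.32,.04,83.2),(.4429,.32,.0095,83.2)); print(now()[2]['joints'].round())
p=r.capture('side'); W=cloud(p); print('tray rim',rect(p,W,(.36,.69,.22,.4),(.015,.028)))
"
```

```text
t 32.8 tcp [0.4437 0.3209 0.0816] jaw 83.3 w 0.0335
(0.4429, 0.32, 0.04, np.float64(83.2)) shift [0.277, -0.007, -0.007] turn [0.001, 0.011, 0.001] rows>= 1 
(0.4429, 0.32, 0.0095, np.float64(83.2)) shift [0.203, 0.0, 0.0] turn [0.0, 0.0, 0.0] rows>= 1 
[  57.   15.  -26.    1.  -49. -154.]
tray rim {'c': array([650.4, 329.2]), 's': array([2.6, 3. ]), 'a': 46.7, 'mean': array([650.4, 328.5]), 'axis': np.float64(167.8), 'zmed': np.float64(20.8), 'n': 4}
```

>>> {"fn": "send_rows", "kwargs": {"plan": [[[0.15,-0.007,-0.007],[0,0.011,0]],[[0.28,-0.007,-0.007],[0,0.011,0]],[[0.38,-0.007,-0.007],[0,0.011,0]],[[0.45,-0.007,-0.007],[0,0.011,0]],[[0.478,-0.007,-0.007],[0,0.011,0]]]}}

```text
time_s: 33.35
tcp_pos: [0.444, 0.322, 0.0095]
eef_rot: [-47.2, 90.0, -53.9]
contact_force: [-0.1, -0.3, -0.1]
gripper_width: 0.0332
```

>>> {"fn": "send_rows", "kwargs": {"plan": [[[0,0,0],[0,0,0]],[[0,0,0],[0,0,0]],[[0,0,0],[0,0,0]],[[0,0,0],[0,0,0]],[[0,0,0],[0,0,0]]], "jaw": 0.15}}

```text
time_s: 33.85
tcp_pos: [0.4442, 0.3222, 0.01]
eef_rot: [21.5, 90.0, 14.9]
contact_force: [0.9, 0.3, 0.5]
gripper_width: 0.0504
```

>>> {"fn": "send_rows", "kwargs": {"plan": [[[-0.15,0,0],[0,0,0]],[[-0.3,0,0],[0,0,0]],[[-0.6,0,0],[0,0,0]],[[-0.65,0,0],[0,0,0]],[[-0.65,0,0],[0,0,0]]]}}

```text
time_s: 34.35
tcp_pos: [0.445, 0.3233, 0.1096]
eef_rot: [55.8, 89.7, 49.2]
contact_force: [0.4, 0.2, -0.3]
gripper_width: 0.0503
```

```bash
python3 -c "
from h import *
plan((.435,.19,.105,85),(.435,.06,.105,87),(.434,.002,.105,87)); print(now()[2]['joints'].round())
p=r.capture('wrist'); save(p,'w10.png'); W=cloud(p)
print(rect(p,W,(.40,.485,.285,.355),(.028,.06)))
"
```

```text
t 34.4 tcp [0.445  0.3233 0.1096] jaw 83.3 w 0.0503
(0.435, 0.19, 0.105, np.float64(85.0)) shift [0.027, -0.89, 0.037] turn [-0.037, 0.004, -0.005] rows>= 3 
(0.435, 0.06, 0.105, np.float64(87.0)) shift [0.0, -0.863, 0.076] turn [-0.044, 0.0, 0.0] rows>= 3 
(0.434, 0.002, 0.105, np.float64(87.0)) shift [0.0, -0.386, 0.014] turn [0.0, 0.0, 0.0] rows>= 2 
[  56.   14.  -23.    0.  -53. -153.]
{'c': array([442.6, 322.6]), 's': array([32.9, 33.1]), 'a': 82.5, 'mean': array([439. , 323.2]), 'axis': np.float64(83.3), 'zmed': np.float64(51.4), 'n': 1760}
```

View pics/w10.png

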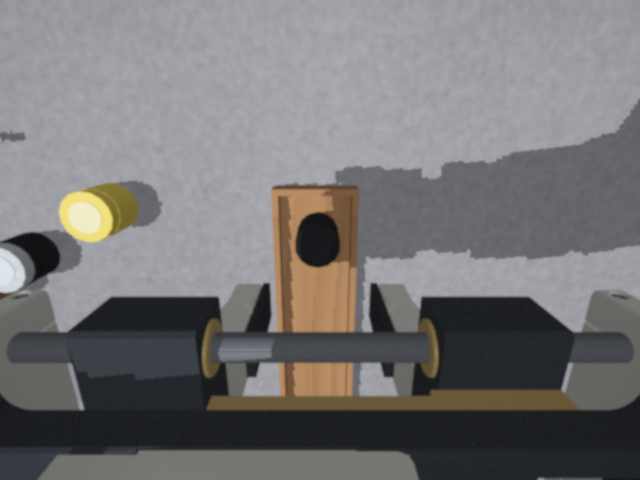

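>>> {"fn": "send_rows", "kwargs": {"plan": [[[0.03,-0.89,0.04],[-0.04,0,0]],[[0.03,-0.89,0.04],[-0.04,0,0]],[[0.03,-0.89,0.04],[-0.04,0,0]],[[0.03,-0.89,0.04],[-0.04,0,0]],[[0.03,-0.89,0.04],[-0.04,0,0]]], "jaw": 0.23}}

```text
time_s: 34.9
tcp_pos: [0.4342, 0.1881, 0.1022]
eef_rot: [70.7, 89.9, 65.7]
contact_force: [-0.6, -0.1, -0.3]
gripper_width: 0.0537
```

>>> {"fn": "send_rows", "kwargs": {"plan": [[[0,-0.95,0.07],[-0.04,0,0]],[[0,-0.95,0.07],[-0.04,0,0]],[[0,-0.95,0.07],[-0.04,0,0]],[[0,-0.95,0.07],[-0.04,0,0]],[[0,-0.95,0.07],[-0.04,0,0]]]}}

```text
time_s: 35.4
tcp_pos: [0.4327, 0.045, 0.1017]
eef_rot: [90.8, 90.0, 87.5]
contact_force: [0.5, -0.2, 1.1]
gripper_width: 0.0537
```

```bash
python3 -c "
from parts import *
parts()
plan((.434,.002,.06,87),(.434,.002,.0025,87))
"
```

```text
top objective 0.56 z 0.057 c [441. 320.] s [23. 24.] 86 [11. 10. 10.]
top prism 0.38 z 0.041 c [558.  81.] s [ 8. 35.] 1 [123. 128. 126.]
top condenser 0.37 z 0.017 c [543.  -3.] s [46. 48.] 46 [165. 181. 175.]
top dish 0.54 z 0.017 c [544.  -3.] s [46. 46.] 89 [165. 182. 176.]
side objective 0.94 z 0.056 c [441. 322.] s [27. 27.] 53 [43. 37. 34.]
side eyepiece 0.84 z 0.04 c [435.  76.] s [37. 37.] 2 [109. 113. 111.]
side eyepiece 0.82 z 0.041 c [403. 155.] s [36. 39.] 36 [156. 144.  81.]
side eyepiece 0.81 z 0.041 c [515. 154.] s [36. 39.] 50 [ 87. 139.  97.]
side prism 0.82 z 0.04 c [543.  82.] s [40. 39.] 87 [116. 120. 118.]
side jar 0.54 z 0.451 c [299. 268.] s [7. 1.] 31 [89. 79. 71.]
side jar 0.44 z 0.04 c [435.  77.] s [36. 37.] 88 [108. 112. 110.]
t 36.1 tcp [0.4324 0.0453 0.1022] jaw 86.9 w 0.0536
(0.434, 0.002, 0.06, np.float64(87.0)) shift [0.281, -0.288, 0.026] turn [-0.003, 0.001, -0.001] rows>= 2 
(0.434, 0.002, 0.0025, np.float64(87.0)) shift [0.383, 0.0, 0.0] turn [0.0, 0.0, 0.0] rows>= 2
```

```bash
python3 -c "
from h import *
p=r.capture('wrist'); W=cloud(p)
for n,b in dict(jar=(.40,.47,-.03,.035),eye=(.4,.47,.05,.1)).items(): 
    try: print(n,rect(p,W,b,(.034,.046)))
    except Exception as e: print(n,e)
p=r.capture('top'); W=cloud(p)
try: print(rect(p,W,(.40,.47,-.03,.035),(.034,.046)))
except Exception as e: print(n,e)
"
```

```text
jar {'c': array([449. ,  25.1]), 's': array([19.7, 41.9]), 'a': 89.9, 'mean': array([448.4,  26.6]), 'axis': np.float64(177.8), 'zmed': np.float64(40.1), 'n': 1133}
eye {'c': array([438.8,  68.8]), 's': array([39., 54.]), 'a': 21.0, 'mean': array([436.7,  72.6]), 'axis': np.float64(126.3), 'zmed': np.float64(38.6), 'n': 2390}
{'c': array([0., 0.]), 's': array([0., 0.]), 'a': 0.0, 'mean': array([nan, nan]), 'axis': np.float64(90.0), 'zmed': np.float64(nan), 'n': 0}h.py:14: RuntimeWarning: Mean of empty slice.
  X=Q[:,:2]-Q[:,:2].mean(0); w,V=np.linalg.eigh(X.T@X); v=V[:,1]
  ret = um.true_divide(
h.py:15: RuntimeWarning: Mean of empty slice.
  return dict(c=np.round(c,1),s=np.round(s,1),a=round(a,1),mean=(Q[:,:2].mean(0)*1000).round(1),axis=round(np.degrees(np.arctan2(v[1],v[0]))%180,1),zmed=round(np.median(Q[:,2])*1000,1),n=len(Q))
  return _methods._mean(a, axis=axis, dtype=dtype,
  ret = ret.dtype.type(ret / rcount)
```

```bash
cat >> h.py <<'E'
def blobs(n,lo=.033,hi=.062,box=(.36,.72,-.15,.4)):
    p=r.capture(n); W=cloud(p); x,y,z=W[...,0],W[...,1],W[...,2]
    m=((z>lo)&(z<hi)&(x>box[0])&(x<box[1])&(y>box[2])&(y<box[3])).astype(np.uint8)
    c,l,st,_=cv2.connectedComponentsWithStats(m)
    for i in range(1,c):
        if st[i,4]<30: continue
        Q=W[l==i]; cc,s,a=cv2.minAreaRect((Q[:,:2]*1000).astype(np.float32))
        print(n,'c',np.round(cc),'s',np.round(s),round(a),'z',np.median(Q[:,2]).round(3),'n',st[i,4],'rgb',p['color'][l==i].mean(0).round(),'px',st[i,:2])
    return p
E
python3 -c "
from h import *
p=blobs('wrist'); save(p,'w11.png'); blobs('side')
"
```

```text
wrist c [403. 155.] s [38. 38.] 46 z 0.038 n 2403 rgb [177. 169. 111.] px [443 173]
wrist c [444.  55.] s [43. 83.] 17 z 0.039 n 4606 rgb [165. 169. 170.] px [280 225]
wrist c [548.  81.] s [40. 31.] 88 z 0.039 n 1258 rgb [160. 168. 172.] px [345 363]
side c [543.  82.] s [41. 41.] 86 z 0.039 n 378 rgb [140. 145. 143.] px [273 276]
side c [436.  74.] s [38. 42.] 35 z 0.039 n 324 rgb [135. 142. 138.] px [323 303]
side c [515. 154.] s [37. 39.] 62 z 0.039 n 317 rgb [102. 167. 115.] px [264 312]
side c [403. 155.] s [36. 40.] 36 z 0.039 n 360 rgb [169. 158.  93.] px [312 344]
side c [442. 322.] s [33. 33.] 56 z 0.052 n 381 rgb [44. 38. 34.] px [233 404]
```

View pics/w11.png

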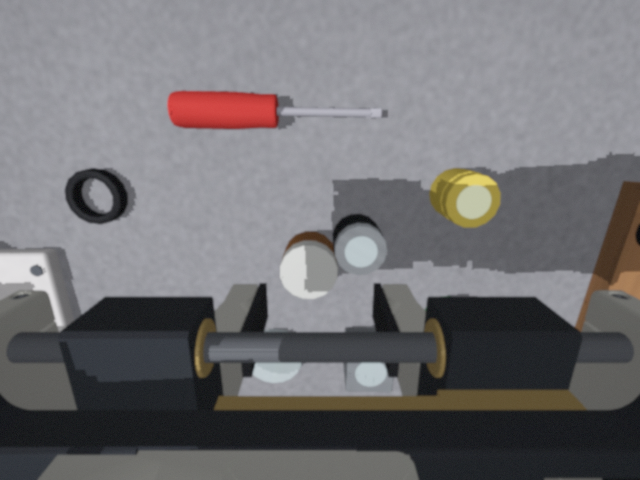

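```bash
python3 -c "
from h import *
p=r.capture('wrist'); W=cloud(p)
for nm,u0,u1 in (('jar',270,334),('eye',337,390)):
    M=np.zeros((480,640),bool); M[215:300,u0:u1]=1
    k=M&(W[...,2]>.035)&(W[...,2]<.045); Q=W[k][:,:2]*1000; Q=np.float32(Q)
    print(nm,cv2.minEnclosingCircle(Q),cv2.minAreaRect(Q))
"
```

```text
jar ((449.9537048339844, 36.6185188293457), 22.02039909362793) ((449.83502197265625, 35.255889892578125), (39.82510757446289, 43.51848220825195), 87.6275634765625)
eye ((436.1988525390625, 74.0350570678711), 21.18297576904297) ((435.55291748046875, 76.84996032714844), (36.298545837402344, 38.754310607910156), 87.86790466308594)
```

```bash
python3 -c "
from h import *
print(now()[2]['joints'].round())
plan((.45,.036,.105,125),(.45,.036,.1,163),(.45,.036,.1,200),(.45,.036,.05,200),(.45,.036,.0035,200))
"
```

```text
[  32.    4.  -37.   -0.  -49. -125.]
t 36.4 tcp [0.4324 0.0452 0.1022] jaw 86.8 w 0.0538
(0.45, 0.036, 0.105, np.float64(125.0)) shift [-0.019, -0.055, 0.12] turn [-0.848, 0.001, -0.001] rows>= 5 
(0.45, 0.036, 0.1, np.float64(163.0)) shift [0.033, 0.0, 0.0] turn [-0.844, 0.0, 0.0] rows>= 5 
(0.45, 0.036, 0.1, np.float64(200.0)) shift [0.0, 0.0, 0.0] turn [-0.822, -0.0, -0.0] rows>= 5 
(0.45, 0.036, 0.05, np.float64(-160.0)) shift [0.333, 0.0, 0.0] turn [0.0, 0.0, 0.0] rows>= 1 
(0.45, 0.036, 0.0035, np.float64(-160.0)) shift [0.31, 0.0, -0.0] turn [0.0, 0.0, 0.0] rows>= 1
```

>>> {"fn": "send_rows", "kwargs": {"plan": [[[-0.02,-0.055,0.12],[-0.85,0,0]],[[-0.02,-0.055,0.12],[-0.85,0,0]],[[-0.02,-0.055,0.12],[-0.85,0,0]],[[-0.02,-0.055,0.12],[-0.85,0,0]],[[-0.02,-0.055,0.12],[-0.85,0,0]]]}}

```text
time_s: 36.85
tcp_pos: [0.4499, 0.0358, 0.1051]
eef_rot: [31.9, 89.9, 67.3]
contact_force: [-0.1, 0.4, -0.4]
gripper_width: 0.0538
```

>>> {"fn": "send_rows", "kwargs": {"plan": [[[0,0,0],[-0.845,0,0]],[[0,0,0],[-0.845,0,0]],[[0,0,0],[-0.845,0,0]],[[0,0,0],[-0.845,0,0]],[[0,0,0],[-0.845,0,0]]]}}

```text
time_s: 37.35
tcp_pos: [0.45, 0.0358, 0.1051]
eef_rot: [-12.3, 89.9, 61.4]
contact_force: [-0.4, -0.5, 0.0]
gripper_width: 0.0536
```

>>> {"fn": "send_rows", "kwargs": {"plan": [[[0,0,0],[-0.82,0,0]],[[0,0,0],[-0.82,0,0]],[[0,0,0],[-0.82,0,0]],[[0,0,0],[-0.82,0,0]],[[0,0,0],[-0.82,0,0]]]}}

```text
time_s: 37.85
tcp_pos: [0.45, 0.0358, 0.1051]
eef_rot: [-52.2, 89.9, 58.7]
contact_force: [0.4, 0.1, 0.7]
gripper_width: 0.0542
```

```bash
python3 -c "
from h import *
p=blobs('wrist',box=(.4,.5,-.02,.12)); p=blobs('top',box=(.4,.5,-.02,.12)); p=blobs('side',box=(.4,.5,-.02,.12))
plan((.45,.036,.05,200),(.45,.036,.0035,200))
"
```

```text
wrist c [443.  55.] s [43. 83.] 20 z 0.04 n 4426 rgb [186. 189. 190.] px [290 217]
side c [442.  54.] s [43. 83.] 23 z 0.04 n 653 rgb [192. 194. 187.] px [323 287]
t 38.0 tcp [0.4499 0.0358 0.1051] jaw -159.4 w 0.0534
(0.45, 0.036, 0.05, np.float64(-160.0)) shift [0.367, -0.001, 0.001] turn [0.012, 0.001, 0.001] rows>= 2 
(0.45, 0.036, 0.0035, np.float64(-160.0)) shift [0.31, 0.0, -0.0] turn [0.0, 0.0, 0.0] rows>= 1
```

>>> {"fn": "send_rows", "kwargs": {"plan": [[[0.18,0,0],[0,0,0]],[[0.36,0,0],[0,0,0]],[[0.5,0,0],[0,0,0]],[[0.62,0,0],[0,0,0]],[[0.678,0,0],[0,0,0]]]}}

```text
time_s: 38.5
tcp_pos: [0.4492, 0.0354, 0.002]
eef_rot: [78.0, 89.9, -171.6]
contact_force: [-0.5, -0.7, -0.2]
gripper_width: 0.0538
```

>>> {"fn": "send_rows", "kwargs": {"plan": [[[0,0,0],[0,0,0]],[[0,0,0],[0,0,0]],[[0,0,0],[0,0,0]],[[0,0,0],[0,0,0]],[[0,0,0],[0,0,0]]], "jaw": -1}}

```text
time_s: 39.0
tcp_pos: [0.4496, 0.0356, 0.0026]
eef_rot: [24.1, 90.0, 134.5]
contact_force: [0.5, 0.3, -0.8]
gripper_width: 0.0436
```

>>> {"fn": "send_rows", "kwargs": {"plan": [[[-0.1,0,0],[0,0,0]],[[-0.25,0,0],[0,0,0]],[[-0.45,0,0],[0,0,0]],[[-0.6,0,0],[0,0,0]],[[-0.65,0,0],[0,0,0]]]}}

```text
time_s: 39.5
tcp_pos: [0.4509, 0.0362, 0.1027]
eef_rot: [-77.6, 89.8, 32.8]
contact_force: [-0.1, 0.5, -1.0]
gripper_width: 0.0434
```

```bash
python3 -c "
from h import *
plan((.49,.15,.1,230),(.56,.23,.1,263.2),(.6117,.30,.08,263.2),(.6117,.3,.0095,263.2))
"
```

```text
t 39.5 tcp [0.4509 0.0362 0.1027] jaw -159.5 w 0.0434
(0.49, 0.15, 0.1, np.float64(-130.0)) shift [0.021, -0.509, 0.62] turn [-0.656, -0.0, 0.006] rows>= 4 
(0.56, 0.23, 0.1, np.float64(-96.8)) shift [-0.0, -0.709, -0.015] turn [-0.738, 0.0, 0.0] rows>= 4 
(0.6117, 0.3, 0.08, np.float64(-96.8)) shift [0.133, -0.504, -0.287] turn [0.0, 0.0, 0.0] rows>= 2 
(0.6117, 0.3, 0.0095, np.float64(-96.8)) shift [0.47, 0.0, -0.0] turn [0.0, 0.0, 0.0] rows>= 2
```

>>> {"fn": "send_rows", "kwargs": {"plan": [[[0.02,-0.1,0.12],[-0.13,0,0]],[[0.02,-0.2,0.25],[-0.26,0,0]],[[0.02,-0.3,0.37],[-0.4,0,0]],[[0.02,-0.4,0.5],[-0.53,0,0]],[[0.02,-0.51,0.62],[-0.66,0,0]]]}}

```text
time_s: 40.0
tcp_pos: [0.4897, 0.1508, 0.0995]
eef_rot: [-103.3, 89.8, 37.1]
contact_force: [-0.1, -0.8, -1.0]
gripper_width: 0.0434
```

>>> {"fn": "send_rows", "kwargs": {"plan": [[[0,-0.14,0],[-0.15,0,0]],[[0,-0.28,0],[-0.3,0,0]],[[0,-0.43,-0.01],[-0.45,0,0]],[[0,-0.57,-0.01],[-0.6,0,0]],[[0,-0.71,-0.015],[-0.74,0,0]]]}}

```text
time_s: 40.5
tcp_pos: [0.5594, 0.2319, 0.0989]
eef_rot: [-131.8, 89.9, 42.1]
contact_force: [-0.4, 0.5, -0.9]
gripper_width: 0.0436
```

>>> {"fn": "send_rows", "kwargs": {"plan": [[[0.03,-0.12,-0.07],[0,0,0]],[[0.06,-0.25,-0.14],[0,0,0]],[[0.1,-0.38,-0.21],[0,0,0]],[[0.13,-0.5,-0.287],[0,0,0]],[[0.13,-0.5,-0.287],[0,0,0]]]}}

```text
time_s: 41.0
tcp_pos: [0.6107, 0.3033, 0.0772]
eef_rot: [-120.4, 90.0, 53.6]
contact_force: [-0.8, 0.1, -1.6]
gripper_width: 0.0436
```

```bash
python3 -c "
from h import *
plan((.6117,.3,.03,263.2),(.6117,.3,.008,263.2)); print(now()[2]['joints'].round())
"
```

```text
t 41.0 tcp [0.6107 0.3033 0.0772] jaw -96.0 w 0.0436
(0.6117, 0.3, 0.03, np.float64(-96.8)) shift [0.315, 0.021, -0.009] turn [0.018, -0.0, 0.001] rows>= 1 
(0.6117, 0.3, 0.008, np.float64(-96.8)) shift [0.147, 0.0, 0.0] turn [0.0, 0.0, 0.0] rows>= 1 
[ 43.  27.  -8.  -0. -55.  41.]
```

>>> {"fn": "send_rows", "kwargs": {"plan": [[[0.15,0.021,-0.009],[0.018,0,0]],[[0.28,0.021,-0.009],[0.018,0,0]],[[0.38,0.021,-0.009],[0.018,0,0]],[[0.44,0.021,-0.009],[0.018,0,0]],[[0.462,0.021,-0.009],[0.018,0,0]]]}}

```text
time_s: 41.5
tcp_pos: [0.6111, 0.2994, 0.007]
eef_rot: [49.4, 89.9, -137.4]
contact_force: [-7.4, -2.3, 13.9]
gripper_width: 0.0434
```

>>> {"fn": "send_rows", "kwargs": {"plan": [[[0,0,0],[0,0,0]],[[0,0,0],[0,0,0]],[[0,0,0],[0,0,0]],[[0,0,0],[0,0,0]],[[0,0,0],[0,0,0]]], "jaw": 0.23}}

```text
time_s: 42.0
tcp_pos: [0.6113, 0.2996, 0.0075]
eef_rot: [50.5, 90.0, -136.3]
contact_force: [-0.4, 0.1, -0.0]
gripper_width: 0.054
```

>>> {"fn": "send_rows", "kwargs": {"plan": [[[-0.15,0,0],[0,0,0]],[[-0.3,0,0],[0,0,0]],[[-0.6,0,0],[0,0,0]],[[-0.65,0,0],[0,0,0]],[[-0.65,0,0],[0,0,0]]]}}

```text
time_s: 42.5
tcp_pos: [0.6125, 0.3006, 0.1077]
eef_rot: [-135.0, 89.8, 38.2]
contact_force: [-0.4, -0.1, -0.2]
gripper_width: 0.054
```

```bash
python3 -c "
from h import *
p=blobs('side'); p=blobs('top')
plan((.55,.19,.105,263.2),(.47,.09,.105,263.2),(.4365,.075,.105,263.2)); print(now()[2]['joints'].round())
"
```

```text
side c [543.  82.] s [40. 42.] 85 z 0.039 n 376 rgb [174. 181. 179.] px [273 276]
side c [435.  76.] s [37. 38.] 62 z 0.039 n 305 rgb [237. 240. 239.] px [323 305]
side c [514. 154.] s [38. 38.] 9 z 0.039 n 316 rgb [130. 206. 147.] px [264 312]
side c [609. 300.] s [43. 43.] 25 z 0.045 n 501 rgb [171. 168. 157.] px [169 338]
side c [402. 155.] s [38. 38.] 85 z 0.039 n 356 rgb [250. 243. 145.] px [312 344]
side c [442. 322.] s [33. 33.] 3 z 0.051 n 386 rgb [73. 64. 58.] px [233 404]
top c [543.  81.] s [40. 38.] 89 z 0.038 n 207 rgb [141. 151. 147.] px [269 239]
top c [515. 154.] s [38. 37.] 44 z 0.038 n 162 rgb [ 73. 177.  99.] px [242 250]
top c [443. 321.] s [32. 31.] 2 z 0.051 n 141 rgb [22. 19. 17.] px [178 279]
top c [435.  75.] s [37. 37.] 88 z 0.039 n 162 rgb [213. 221. 217.] px [272 280]
top c [402. 156.] s [36. 37.] 0 z 0.037 n 158 rgb [239. 222.  59.] px [241 293]
t 42.6 tcp [0.6108 0.2995 0.1044] jaw -96.8 w 0.0537
(0.55, 0.19, 0.105, np.float64(-96.8)) shift [-0.003, 0.773, 0.316] turn [-0.001, 0.001, -0.001] rows>= 3 
(0.47, 0.09, 0.105, np.float64(-96.8)) shift [0.0, 0.725, 0.451] turn [0.0, 0.0, 0.0] rows>= 3 
(0.4365, 0.075, 0.105, np.float64(-96.8)) shift [0.0, 0.126, 0.21] turn [0.0, 0.0, 0.0] rows>= 1 
[ 42.  25.  -6.  -0. -58.  41.]
```

>>> {"fn": "send_rows", "kwargs": {"plan": [[[0,0.77,0.316],[0,0,0]],[[0,0.77,0.316],[0,0,0]],[[0,0.77,0.316],[0,0,0]],[[0,0.77,0.316],[0,0,0]],[[0,0.77,0.316],[0,0,0]]]}}

```text
time_s: 43.1
tcp_pos: [0.5496, 0.1897, 0.1037]
eef_rot: [35.8, 89.9, -151.0]
contact_force: [0.9, 0.7, 0.6]
gripper_width: 0.0541
```

>>> {"fn": "send_rows", "kwargs": {"plan": [[[0,0.85,0.66],[0,0,0]],[[0,0.85,0.66],[0,0,0]],[[0,0.85,0.66],[0,0,0]],[[0,0.85,0.66],[0,0,0]],[[0,0.85,0.66],[0,0,0]]]}}

```text
time_s: 43.6
tcp_pos: [0.4352, 0.0744, 0.104]
eef_rot: [33.4, 89.8, -153.5]
contact_force: [0.7, 0.3, -0.4]
gripper_width: 0.0541
```

```bash
python3 -c "
from h import *
p=blobs('side',box=(.36,.72,-.15,.2)); p=blobs('wrist',box=(.36,.72,-.15,.2))
plan((.435,.0755,.03,263.2),(.435,.0755,.0025,263.2)); print(now()[2]['joints'].round())
"
```

```text
side c [544.  92.] s [21. 40.] 83 z 0.038 n 149 rgb [130. 134. 131.] px [273 282]
side c [515. 154.] s [38. 38.] 83 z 0.039 n 312 rgb [105. 172. 118.] px [264 312]
side c [403. 155.] s [38. 38.] 85 z 0.039 n 353 rgb [198. 186. 103.] px [312 344]
wrist c [544.  82.] s [40. 40.] 86 z 0.038 n 4092 rgb [154. 161. 166.] px [258  57]
wrist c [515. 155.] s [38. 38.] 32 z 0.038 n 2656 rgb [110. 174. 130.] px [163 122]
wrist c [436.  76.] s [38. 38.] 32 z 0.038 n 2031 rgb [165. 171. 176.] px [294 221]
wrist c [412. 157.] s [21. 32.] 35 z 0.038 n 772 rgb [173. 165. 108.] px [199 273]
t 43.7 tcp [0.4372 0.076  0.1043] jaw -96.8 w 0.054
(0.435, 0.0755, 0.03, np.float64(-96.8)) shift [0.495, 0.004, 0.014] turn [-0.001, 0.002, -0.001] rows>= 2 
(0.435, 0.0755, 0.0025, np.float64(-96.8)) shift [0.183, 0.0, -0.0] turn [0.0, 0.0, 0.0] rows>= 1 
[ 35.   5. -36.  -0. -50.  48.]
```

>>> {"fn": "send_rows", "kwargs": {"plan": [[[0.2,0.002,0.008],[0,0,0]],[[0.4,0.002,0.008],[0,0,0]],[[0.55,0.002,0.008],[0,0,0]],[[0.64,0.002,0.008],[0,0,0]],[[0.675,0.002,0.008],[0,0,0]]]}}

```text
time_s: 44.2
tcp_pos: [0.4362, 0.0763, 0.0011]
eef_rot: [43.3, 89.7, -143.5]
contact_force: [-0.4, 0.1, -0.4]
gripper_width: 0.0533
```

>>> {"fn": "send_rows", "kwargs": {"plan": [[[0,0,0],[0,0,0]],[[0,0,0],[0,0,0]],[[0,0,0],[0,0,0]],[[0,0,0],[0,0,0]],[[0,0,0],[0,0,0]]], "jaw": -1}}

```text
time_s: 44.7
tcp_pos: [0.4365, 0.0765, 0.0016]
eef_rot: [43.3, 89.8, -143.5]
contact_force: [-1.0, 0.7, -1.2]
gripper_width: 0.0391
```

>>> {"fn": "send_rows", "kwargs": {"plan": [[[-0.1,0,0],[0,0,0]],[[-0.25,0,0],[0,0,0]],[[-0.45,0,0],[0,0,0]],[[-0.6,0,0],[0,0,0]],[[-0.65,0,0],[0,0,0]]]}}

```text
time_s: 45.2
tcp_pos: [0.438, 0.0774, 0.1018]
eef_rot: [-159.7, 89.9, 13.5]
contact_force: [0.1, 0.3, -1.2]
gripper_width: 0.039
```

```bash
python3 -c "
from h import *
plan((.458,.2,.1,263.2),(.4975,.31,.09,263.2),(.4975,.3135,.008,263.2)); print(now()[2]['joints'].round())
"
```

```text
t 45.2 tcp [0.438  0.0774 0.1018] jaw -96.8 w 0.039
(0.458, 0.2, 0.1, np.float64(-96.8)) shift [0.012, -0.827, -0.036] turn [0.001, -0.001, 0.001] rows>= 3 
(0.4975, 0.31, 0.09, np.float64(-96.8)) shift [0.067, -0.759, -0.175] turn [-0.0, 0.0, 0.0] rows>= 3 
(0.4975, 0.3135, 0.008, np.float64(-96.8)) shift [0.547, -0.023, 0.003] turn [0.0, 0.0, 0.0] rows>= 2 
[ 36.   5. -36.   0. -49.  48.]
```

>>> {"fn": "send_rows", "kwargs": {"plan": [[[0,-0.15,0],[0,0,0]],[[0,-0.32,-0.01],[0,0,0]],[[0,-0.5,-0.02],[0,0,0]],[[0,-0.68,-0.03],[0,0,0]],[[0,-0.83,-0.036],[0,0,0]]]}}

```text
time_s: 45.7
tcp_pos: [0.458, 0.2015, 0.1014]
eef_rot: [-161.7, 90.0, 11.5]
contact_force: [0.0, 0.1, -1.1]
gripper_width: 0.0391
```

>>> {"fn": "send_rows", "kwargs": {"plan": [[[0,-0.16,-0.04],[0,0,0]],[[0.02,-0.32,-0.08],[0,0,0]],[[0.04,-0.48,-0.11],[0,0,0]],[[0.06,-0.64,-0.15],[0,0,0]],[[0.07,-0.78,-0.175],[0,0,0]]]}}

```text
time_s: 46.2
tcp_pos: [0.4979, 0.3156, 0.09]
eef_rot: [103.0, 90.0, -83.8]
contact_force: [0.2, -0.0, -1.0]
gripper_width: 0.0394
```

```bash
python3 -c "
from h import *
plan((.4975,.3135,.007,263.2))
"
```

```text
t 46.2 tcp [0.4979 0.3156 0.09  ] jaw -96.8 w 0.0394
(0.4975, 0.3135, 0.007, np.float64(-96.8)) shift [0.554, 0.014, 0.001] turn [0.001, -0.0, -0.001] rows>= 2
```

>>> {"fn": "send_rows", "kwargs": {"plan": [[[0.15,0.014,0],[0,0,0]],[[0.3,0.014,0],[0,0,0]],[[0.42,0.014,0],[0,0,0]],[[0.52,0.014,0],[0,0,0]],[[0.55,0.014,0],[0,0,0]]]}}

```text
time_s: 46.7
tcp_pos: [0.4966, 0.3123, 0.006]
eef_rot: [62.5, 89.7, -124.3]
contact_force: [-12.1, -5.3, 27.7]
gripper_width: 0.0392
```

>>> {"fn": "send_rows", "kwargs": {"plan": [[[0,0,0],[0,0,0]],[[0,0,0],[0,0,0]],[[0,0,0],[0,0,0]],[[0,0,0],[0,0,0]],[[0,0,0],[0,0,0]]], "jaw": 0.23}}

```text
time_s: 47.2
tcp_pos: [0.4967, 0.3124, 0.0062]
eef_rot: [63.3, 89.8, -123.5]
contact_force: [0.6, -0.3, 0.4]
gripper_width: 0.0543
```

>>> {"fn": "send_rows", "kwargs": {"plan": [[[-0.15,0,0],[0,0,0]],[[-0.3,0,0],[0,0,0]],[[-0.6,0,0],[0,0,0]],[[-0.65,0,0],[0,0,0]],[[-0.65,0,0],[0,0,0]]]}}

```text
time_s: 47.7
tcp_pos: [0.4979, 0.3138, 0.106]
eef_rot: [-166.2, 90.0, 7.0]
contact_force: [-0.9, 0.0, -1.3]
gripper_width: 0.0537
```

```bash
python3 -c "
from h import *
p=blobs('side')
plan((.53,.2,.105,264),(.5435,.0815,.105,266)); print(now()[2]['joints'].round())
"
```

```text
t 47.8 tcp [0.4969 0.313  0.1042] jaw -96.8 w 0.0538
(0.53, 0.2, 0.105, np.float64(-96.0)) shift [-0.004, 0.722, -0.308] turn [-0.018, 0.002, -0.003] rows>= 3 
(0.5435, 0.0815, 0.105, np.float64(-94.0)) shift [-0.0, 0.776, -0.172] turn [-0.044, 0.0, 0.0] rows>= 3 
[ 51.  18. -19.   0. -54.  32.]
```

>>> {"fn": "send_rows", "kwargs": {"plan": [[[0,0.72,-0.308],[-0.02,0,0]],[[0,0.72,-0.308],[-0.02,0,0]],[[0,0.72,-0.308],[-0.02,0,0]],[[0,0.72,-0.308],[-0.02,0,0]],[[0,0.72,-0.308],[-0.02,0,0]]], "jaw": 0.15}}

```text
time_s: 48.25
tcp_pos: [0.5297, 0.1999, 0.1033]
eef_rot: [51.0, 89.8, -134.9]
contact_force: [0.3, 0.1, 0.1]
gripper_width: 0.0508
```

>>> {"fn": "send_rows", "kwargs": {"plan": [[[0,0.776,-0.172],[-0.045,0,0]],[[0,0.776,-0.172],[-0.045,0,0]],[[0,0.776,-0.172],[-0.045,0,0]],[[0,0.776,-0.172],[-0.045,0,0]],[[0,0.776,-0.172],[-0.045,0,0]]]}}

```text
time_s: 48.75
tcp_pos: [0.5433, 0.082, 0.1032]
eef_rot: [46.5, 89.8, -137.5]
contact_force: [-0.4, 0.4, -0.2]
gripper_width: 0.0504
```

```bash
python3 -c "
from h import *
p=blobs('side'); p=blobs('wrist')
plan((.544,.082,.0025,266))
"
```

```text
side c [544.  82.] s [41. 40.] 85 z 0.039 n 376 rgb [125. 132. 129.] px [273 276]
side c [515. 154.] s [37. 38.] 49 z 0.039 n 317 rgb [ 99. 152. 111.] px [264 312]
side c [609. 300.] s [43. 43.] 21 z 0.045 n 499 rgb [206. 204. 194.] px [169 338]
side c [402. 156.] s [38. 38.] 87 z 0.039 n 355 rgb [238. 225. 123.] px [312 344]
side c [495. 312.] s [38. 39.] 38 z 0.044 n 456 rgb [167. 172. 169.] px [212 381]
side c [442. 322.] s [33. 33.] 80 z 0.051 n 384 rgb [57. 51. 47.] px [233 404]
wrist c [608. 288.] s [21. 43.] 80 z 0.044 n 1849 rgb [172. 172. 171.] px [  0 144]
wrist c [544.  82.] s [40. 40.] 86 z 0.038 n 2811 rgb [128. 134. 139.] px [294 218]
wrist c [520. 157.] s [29. 38.] 32 z 0.038 n 1292 rgb [ 96. 145. 113.] px [204 261]
wrist c [495. 295.] s [23.  5.] 3 z 0.036 n 185 rgb [93. 95. 99.] px [ 52 305]
wrist c [415. 146.] s [21. 10.] 73 z 0.038 n 247 rgb [191. 176.  91.] px [243 382]
t 48.9 tcp [0.5433 0.0827 0.1034] jaw -93.9 w 0.0504
(0.544, 0.082, 0.0025, np.float64(-94.0)) shift [0.672, 0.002, -0.007] turn [0.003, 0.003, -0.004] rows>= 3
```

>>> {"fn": "send_rows", "kwargs": {"plan": [[[0.2,0.002,-0.007],[0,0,0]],[[0.4,0.002,-0.007],[0,0,0]],[[0.55,0.002,-0.007],[0,0,0]],[[0.63,0.002,-0.007],[0,0,0]],[[0.665,0.002,-0.007],[0,0,0]]]}}

```text
time_s: 49.35
tcp_pos: [0.5436, 0.0827, 0.0025]
eef_rot: [43.0, 89.7, -140.7]
contact_force: [-0.5, 0.3, -0.1]
gripper_width: 0.0502
```

>>> {"fn": "send_rows", "kwargs": {"plan": [[[0,0,0],[0,0,0]],[[0,0,0],[0,0,0]],[[0,0,0],[0,0,0]],[[0,0,0],[0,0,0]],[[0,0,0],[0,0,0]]], "jaw": -1}}

```text
time_s: 49.85
tcp_pos: [0.5439, 0.0829, 0.0031]
eef_rot: [45.8, 89.7, -138.0]
contact_force: [0.7, 0.2, 2.3]
gripper_width: 0.0397
```

>>> {"fn": "send_rows", "kwargs": {"plan": [[[-0.1,0,0],[0,0,0]],[[-0.25,0,0],[0,0,0]],[[-0.45,0,0],[0,0,0]],[[-0.6,0,0],[0,0,0]],[[-0.65,0,0],[0,0,0]]]}}

```text
time_s: 50.35
tcp_pos: [0.5456, 0.0837, 0.1033]
eef_rot: [117.0, 89.9, -66.8]
contact_force: [1.0, 0.1, -2.3]
gripper_width: 0.04
```

```bash
python3 -c "
from h import *
plan((.55,.2,.1,264.5),(.5545,.306,.09,263.2))
"
```

```text
t 50.4 tcp [0.5456 0.0837 0.1033] jaw -93.8 w 0.04
(0.55, 0.2, 0.1, np.float64(-95.5)) shift [0.021, -0.776, 0.022] turn [0.038, -0.001, -0.002] rows>= 3 
(0.5545, 0.306, 0.09, np.float64(-96.8)) shift [0.067, -0.706, 0.038] turn [0.029, 0.0, 0.0] rows>= 3
```

>>> {"fn": "send_rows", "kwargs": {"plan": [[[0,-0.15,0],[0.01,0,0]],[[0,-0.32,0.01],[0.02,0,0]],[[0.01,-0.48,0.015],[0.03,0,0]],[[0.02,-0.64,0.02],[0.04,0,0]],[[0.02,-0.776,0.022],[0.04,0,0]]]}}

```text
time_s: 50.85
tcp_pos: [0.5494, 0.2009, 0.0992]
eef_rot: [77.2, 89.9, -108.4]
contact_force: [0.1, 0.6, -1.1]
gripper_width: 0.0399
```

>>> {"fn": "send_rows", "kwargs": {"plan": [[[0.01,-0.15,0.01],[0.01,0,0]],[[0.03,-0.3,0.02],[0.02,0,0]],[[0.05,-0.45,0.03],[0.03,0,0]],[[0.067,-0.6,0.035],[0.03,0,0]],[[0.067,-0.706,0.038],[0.03,0,0]]]}}

```text
time_s: 51.35
tcp_pos: [0.5539, 0.3083, 0.0882]
eef_rot: [68.3, 89.8, -118.6]
contact_force: [0.3, -0.2, -1.3]
gripper_width: 0.0401
```

```bash
python3 -c "
from h import *
plan((.5545,.3065,.009,263.2))
"
```

```text
t 51.4 tcp [0.5539 0.3083 0.0882] jaw -96.9 w 0.0401
(0.5545, 0.3065, 0.009, np.float64(-96.8)) shift [0.528, 0.01, -0.006] turn [-0.002, 0.001, -0.003] rows>= 2
```

>>> {"fn": "send_rows", "kwargs": {"plan": [[[0.15,0.01,-0.006],[0,0,0]],[[0.3,0.01,-0.006],[0,0,0]],[[0.42,0.01,-0.006],[0,0,0]],[[0.49,0.01,-0.006],[0,0,0]],[[0.523,0.01,-0.006],[0,0,0]]]}}

```text
time_s: 51.85
tcp_pos: [0.5542, 0.3062, 0.0086]
eef_rot: [62.5, 89.7, -124.4]
contact_force: [-0.6, 0.5, -1.2]
gripper_width: 0.04
```

>>> {"fn": "send_rows", "kwargs": {"plan": [[[0,0,0],[0,0,0]],[[0,0,0],[0,0,0]],[[0,0,0],[0,0,0]],[[0,0,0],[0,0,0]],[[0,0,0],[0,0,0]]], "jaw": 0.2}}

```text
time_s: 52.35
tcp_pos: [0.5545, 0.3064, 0.0093]
eef_rot: [66.2, 89.8, -120.7]
contact_force: [0.4, -0.4, -0.1]
gripper_width: 0.0524
```

>>> {"fn": "send_rows", "kwargs": {"plan": [[[-0.15,0,0],[0,0,0]],[[-0.3,0,0],[0,0,0]],[[-0.6,0,0],[0,0,0]],[[-0.9,0,0],[0,0,0]],[[-1,0,0],[0,0,0]]]}}

```text
time_s: 52.85
tcp_pos: [0.5568, 0.3083, 0.1652]
eef_rot: [-153.7, 89.7, 19.4]
contact_force: [-0.3, -0.3, 0.2]
gripper_width: 0.0529
```

>>> {"fn": "send_rows", "kwargs": {"plan": [[[0,0.5,0.8],[0,0,0]],[[0,0.5,0.8],[0,0,0]],[[0,0.5,0.8],[0,0,0]],[[0,0.5,0.8],[0,0,0]],[[0,0.5,0.8],[0,0,0]]]}}

```text
time_s: 53.35
tcp_pos: [0.4286, 0.2483, 0.1657]
eef_rot: [-143.7, 89.6, 29.5]
contact_force: [0.2, 0.7, 0.1]
gripper_width: 0.0525
```

```bash
python3 -c "
from h import *
p=blobs('side'); save(p,'end.png'); p2=blobs('top'); 
for p in (p,p2):
    W=cloud(p)
    print('bar',rect(p,W,(.62,.75,-.12,.16),(.014,.03)),'knob',rect(p,W,(.4,.47,-.33,-.24),(.105,.125)),'stage',rect(p,W,(.452,.57,-.347,-.22),(.074,.088))['a'],'dish',rect(p,W,(.5,.6,-.05,.05),(.009,.02)))
    print('tray rim',rect(p,W,(.36,.69,.22,.4),(.016,.024)))
a=cv2.imread('pics/end.png'); cv2.imwrite('pics/endc.png',cv2.resize(a[100:470,140:500],None,fx=1.6,fy=1.6,interpolation=2))
print(now()[0],now()[2]['time_s'])
"
```

```text
side c [609. 300.] s [43. 44.] 47 z 0.045 n 499 rgb [222. 221. 211.] px [169 338]
side c [554. 306.] s [39. 42.] 84 z 0.044 n 553 rgb [156. 162. 159.] px [186 355]
side c [494. 312.] s [38. 39.] 19 z 0.044 n 451 rgb [217. 221. 218.] px [212 381]
side c [448. 330.] s [13. 30.] 54 z 0.051 n 136 rgb [60. 51. 44.] px [233 406]
top c [610. 299.] s [44. 41.] 45 z 0.044 n 226 rgb [209. 208. 191.] px [186 214]
top c [554. 306.] s [42. 40.] 84 z 0.043 n 240 rgb [131. 138. 133.] px [183 235]
top c [515. 154.] s [37. 37.] 56 z 0.038 n 161 rgb [ 70. 171.  95.] px [242 250]
top c [402. 155.] s [38. 37.] 89 z 0.038 n 166 rgb [234. 216.  59.] px [241 293]
bar {'c': array([0., 0.]), 's': array([0., 0.]), 'a': 0.0, 'mean': array([nan, nan]), 'axis': np.float64(90.0), 'zmed': np.float64(nan), 'n': 0} knob {'c': array([0., 0.]), 's': array([0., 0.]), 'a': 0.0, 'mean': array([nan, nan]), 'axis': np.float64(90.0), 'zmed': np.float64(nan), 'n': 0} stage 86.7 dish {'c': array([0., 0.]), 's': array([0., 0.]), 'a': 0.0, 'mean': array([nan, nan]), 'axis': np.float64(90.0), 'zmed': np.float64(nan), 'n': 0}
tra
[... 651 characters left out ...]
np.float64(13.2), 'n': 235}
tray rim {'c': array([527.2, 309.8]), 's': array([ 70. , 245.9]), 'a': 83.3, 'mean': array([584.5, 297.4]), 'axis': np.float64(2.5), 'zmed': np.float64(19.1), 'n': 248}
[0.42943028 0.24878396 0.16500681] 53.45h.py:14: RuntimeWarning: Mean of empty slice.
  X=Q[:,:2]-Q[:,:2].mean(0); w,V=np.linalg.eigh(X.T@X); v=V[:,1]
  ret = um.true_divide(
h.py:15: RuntimeWarning: Mean of empty slice.
  return dict(c=np.round(c,1),s=np.round(s,1),a=round(a,1),mean=(Q[:,:2].mean(0)*1000).round(1),axis=round(np.degrees(np.arctan2(v[1],v[0]))%180,1),zmed=round(np.median(Q[:,2])*1000,1),n=len(Q))
  return _methods._mean(a, axis=axis, dtype=dtype,
  ret = ret.dtype.type(ret / rcount)
```

View pics/endc.png

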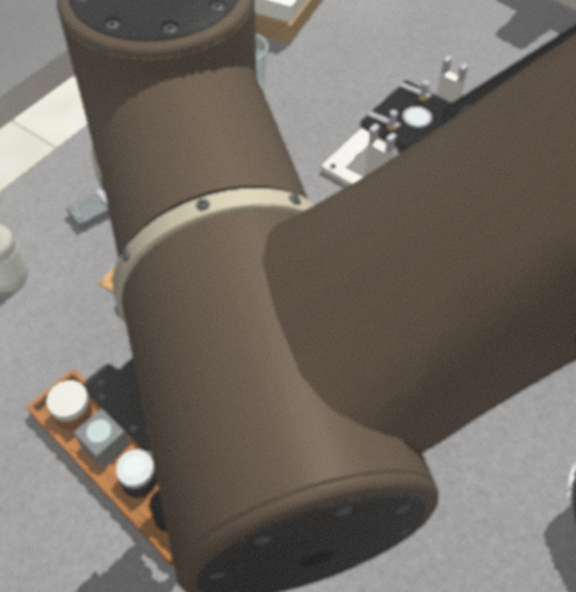

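```bash
python3 -c "
from plant import r
print(r.close_job())"
```

```text
the job is handed in; nothing more can be done
None
```

I finished the job and handed it in at about 53 s of the 210 s allowed. The hand-in reports no verdict.

**What I did**
- **Bar:** I lifted it level straight out of both brackets and laid it on the cork mat.
- **Stage:** I rocked it by the knob to the stops +, −, +, − with a pause at each, then left it square to its base.
- **Optical parts:** I packed the objective, eyepiece, prism and jar upright in one row in the tray. No condenser was present. The green and yellow look-alikes and the dish stayed where they stood.

**Last checks**
- **Bar:** it lies along the mat, centred at (0.679, 0.022), with its top at about 22 mm.
- **Stage:** the top and wrist views put it within about 0.02 rad of square.
- **Tray:** the tops of the eyepiece, prism and jar stand 43–45 mm up, as they should on the tray floor. The objective's top was last fully seen at about 51–55 mm, but the arm partly hid it in the last pictures.
- **Dish:** it is within 1–2 mm of where it started.

**What disagreed**
- **Fingertip height:** the fingertips are really about 17 mm above the reported TCP, not 19 mm below it. My first grasp of the bar therefore closed on air without disturbing anything. I used the height measured by camera after that.
- **Axle position:** my first estimate was about 3 mm off in y, and I corrected it when the − stop was felt. The total swing was about 0.39–0.40 rad. The − stops pushed back clearly (26–32 N). The + stops gave only a few newtons, so I judge those from the angle reached.
- **Jar:** it was found moved to just beside the eyepiece, so I located it again and gripped it at an angle to clear the eyepiece.
- **Eyepiece:** setting it down in the tray pressed with about 30 N briefly, under the 40 N limit.

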